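# Set the nested planters out on their saucers

### The job

Take the nest of four plant pots apart and set each pot upright and centred on the saucer of its own colour, gently and flat on the saucer's floor. Leave the saucers, the brass hose connector and the red seed tin where they stand.

Things in the scene. Friction and masses are not known exactly. Their poses are not given: they have to be found in the camera images.
- tall_pot: Tall narrow pot, yellow plastic, 60 mm over the rim, 44 mm over the base, 122 mm high, about 75 g. Tapered wall and floor 4 mm thick; the top 18 mm is an upright rim band 8 mm thick (44 mm clear inside). Stands in the green herb pot, rim 28 mm above that one's. Rim 134 mm above the table at the start. Origin: centre of the underside; z up, same at any yaw.
- herb_pot: Herb pot, green plastic, 86 mm over the rim, 60 mm over the base, 98 mm high, about 100 g. Tapered wall and floor 4 mm thick; the top 18 mm is an upright rim band 8 mm thick (70 mm clear inside). Stands in the blue azalea pot, rim 30 mm above that one's. Rim 106 mm above the table at the start. Origin: centre of the underside; z up, same at any yaw.
- azalea_pot: Azalea pot, wide and low, blue plastic, 116 mm over the rim, 86 mm over the base, 72 mm high, about 130 g. Tapered wall and floor 4 mm thick; the top 18 mm is an upright rim band 8 mm thick (100 mm clear inside). Stands in the terracotta bowl, rim 30 mm above that one's. Rim 76 mm above the table at the start. Origin: centre of the underside; z up, same at any yaw.
- bowl: Shallow planting bowl, terracotta red-brown plastic, 150 mm over the rim, 110 mm over the base, 46 mm high, about 150 g. Tapered wall and floor 4 mm thick; the top 18 mm is an upright rim band 8 mm thick (134 mm clear inside). On the table; holds the others, each loose on the floor of the next larger. Rim 46 mm above the table at the start. Origin: centre of the underside; z up, same at any yaw.
- tall_saucer: Yellow plastic saucer that belongs to the tall pot, loose on the table (80 to 170 g): flat floor about 64 mm across and 4 mm thick, rim 14 mm high, 82 mm across the rim outside. Origin: centre of the underside, on the table; the pot's underside rests 4 mm above it; round, z up. Its place changes from start to start.
- herb_saucer: Green plastic saucer that belongs to the herb pot, loose on the table (80 to 170 g): flat floor about 80 mm across and 4 mm thick, rim 14 mm high, 98 mm across the rim outside. Origin: centre of the underside, on the table; the pot's underside rests 4 mm above it; round, z up. Its place changes from start to start.
- azalea_saucer: Blue plastic saucer that belongs to the azalea pot, loose on the table (80 to 170 g): flat floor about 106 mm across and 4 mm thick, rim 14 mm high, 124 mm across the rim outside. Origin: centre of the underside, on the table; the pot's underside rests 4 mm above it; round, z up. Its place changes from start to start.
- bowl_saucer: Terracotta red-brown plastic saucer that belongs to the bowl, loose on the table (80 to 170 g): flat floor about 130 mm across and 4 mm thick, rim 14 mm high, 148 mm across the rim outside. Origin: centre of the underside, on the table; the pot's underside rests 4 mm above it; round, z up. Its place changes from start to start.
- hose_connector: Small brass hose connector standing on the table among the saucers, 30 mm across, 44 mm high, loose; not part of the job. Origin: centre of its underside.
- seed_tin: Small red seed tin with a paper label and steel lid standing among the saucers, 42 mm across, 44 mm high, loose; not part of the job. Origin: centre of its underside.
There are look-alikes about, which are no part of the job. There is more than one size of the tall_pot; the one meant has the size given above.

How it is judged:
By the outcome, as a careful person would: the job done as asked, in the order asked, and still so for the second after the job is handed in, with the robot touching nothing.
It also fails if it takes over 112 s, if anything falls off the work surface, if the arm or the gripper's body presses on something with over 40 N, if the wrist force passes 120 N, or if a joint passes its speed limit or range.

### The arm

A 6-joint arm with a two-finger parallel gripper is mounted at the origin on the work surface. World frame = base frame: x ahead of the robot, y to its left, z up, the work surface at z = 0. Lengths are in mm, angles in rad, forces in N, time in s.
With the tool pointing down it reaches from about 400 to 925 mm from the base axis. Payload 12.5 kg.
Tool frame: the origin (TCP) lies midway between the tips of the shut fingers; the grasp point (between the pads) lies 19 mm behind it; z points along the fingers, y is the line along which they close (so a half turn about z gives the same grasp; the last joint's range is limited). The gripper opens to 95 mm and grips with 3 to 60 N. Pads are 20 mm wide; open, the fingers measure 119 mm over their backs; the gripper's body (75 mm by 180 mm) begins 59 mm behind the grasp point.
Start: joints at [-1.377, 0.491, 1.559, -0, 1.092, -0.106], TCP at [184.604, -597.133, 214.661] pointing down, gripper open.
Joint ranges: [-3.1, 3.1], [-0.84, 2.19], [0.05, 2.79], [-1.13, 4.28], [0.06, 2.93], [-2.69, 2.69]. Speed limits (rad/s): [2.22, 2.22, 2.79, 3.14, 3.14, 3.14].

### API

Orientations are given as [roll, pitch, yaw] about the fixed x, y, z axes, in that order (R = Rz(yaw) Ry(pitch) Rx(roll)).
In Python, from cell import * gives the robot as it stands. The module is installed in compiled form; this text tells all that it offers.
- The arm moves only by the tool arm_command, never from a script. Its arguments are lists of equal length, an entry for each row: "delta_pos": the shift along the world's x, y, z in units of 250 mm (1.0 is 250 mm), a list of three; "delta_rot": the turn, a rotation vector about the world's x, y, z in units of 90 degrees (1.0 is 90 degrees), a list of three; "claw": the closure, from 0 (fully open) to 1 (shut). In form: {"delta_pos": [[tx, ty, tz], ...], "delta_rot": [[wx, wy, wz], ...], "claw": [claw, ...]}. A call has exactly 5 rows; each row is the pose to reach, as a shift and turn from the pose commanded when the call began; what a row does not reach only later rows make up. A row lasts 1/12 s, in which the tool goes at most 41.7 mm and 7.16 degrees, less where a joint would pass 70% of its speed; a pose out of reach is approached as far as the arm can. A call with a number of a shift or a turn outside -1 to 1 is refused whole. A call with a gripper value outside its range is refused whole. The fingers move at their own pace and stop on an object; the grip force is fixed at half the most. Time passes only in rows, so rows that repeat a pose let the fingers close, or fill a call up. It gives the time, the measured TCP pose, the force, the opening and the grip force at its end, in the units of the state.
- state(): the state, without advancing time (a new reading comes with each control period).
- read_camera(name): name is "scene" or "side" or "wrist"; returns the picture (400x640x3 uint8, red, green, blue); there is no depth.
- calibration(name): a dict with "camera_matrix" (3x3 intrinsics, pixels), "T" (4x4, takes a point from camera to world coordinates). Camera axes: x right, y down, z forward; pixel columns grow to the right and rows downward; lengths in mm; the calibration is good to about 2 mm. A picture is of the moment at which its call begins: read the wrist's pose just before it. calibration takes no time and is no camera call; for the wrist camera it gives the pose at the moment of the call.
- job_done(): hands the job in; it is judged then, once.
The state is a dict: "t": time; "joints": joint angles; "qvel": joint speeds; "tau": joint torques, N m; "eef_pos": TCP position; "tcp_rot": TCP orientation; "ft_force": force on the tool from outside, world axes, zero at the start; "moment": the same for the moment, N m; "opening": opening from 0.0 (shut) to 1.0 (fully open); "grip_force": force on a finger pad.
Only numpy, scipy, OpenCV 4.12 (cv2) and the standard library are available. Lean on these libraries where they do the work, as an engineer would, in place of code of your own. Each camera call takes 0.05 s, during which the arm holds its last target. There are 200 camera calls.

## Working session

There is one attempt and no reset: what is moved stays moved. The work goes in short steps, Python scripts to look and compute and a tool call to move; the robot and the scene stay as the last step left them, time stands still between calls to the robot, and variables do not carry over. Pictures are saved under pics/ and viewed, at most 14 in all, crops included, and the job is handed in when it is done.

Besides the shell and the picture viewer there is one more tool, called in YAML: its name, and indented under it one key for each argument. arm_command: Moves the arm, as the interface text tells. Shifts and turns lie within -1 to 1; 1 stands for 250 mm of shift or 90 degrees of turn. Its arguments: {"type":"object","properties":{"delta_pos":{"type":"array"},"delta_rot":{"type":"array"},"claw":{"type":"array"}},"required":["delta_pos","delta_rot","claw"]}

```bash
mkdir -p pics; ls
cat > h.py <<'E'
from cell import *
import numpy as np, cv2
def snap(n,f):
    im=read_camera(n); cv2.imwrite('pics/'+f,im[:,:,::-1]); return im
def ray(n,u,v,z,c=None):
    c=c or calibration(n); K=np.array(c["camera_matrix"]);T=np.array(c["T"])
    d=T[:3,:3]@np.linalg.solve(K,[u,v,1.]);o=T[:3,3]
    return o+d*(z-o[2])/d[2]
def proj(n,p,c=None):
    c=c or calibration(n); K=np.array(c["camera_matrix"]);T=np.linalg.inv(np.array(c["T"]))
    q=K@(T[:3,:3]@np.array(p)+T[:3,3]); return q[:2]/q[2]
E
python3 - <<'E'
from h import *
for n in("scene","side","wrist"):
    snap(n,n+'0.png'); c=calibration(n); print(n,np.round(c["camera_matrix"],1).tolist(),np.round(c["T"],3).tolist())
print(state())
E
```

```text
pics
scene [[420.8, 0.0, 315.0], [0.0, 420.8, 204.0], [0.0, 0.0, 1.0]] [[-0.374, 0.498, -0.782, 1272.214], [0.927, 0.204, -0.314, 303.173], [0.003, -0.843, -0.538, 546.668], [0.0, 0.0, 0.0, 1.0]]
side [[391.0, 0.0, 318.3], [0.0, 391.0, 201.9], [0.0, 0.0, 1.0]] [[-0.952, -0.202, 0.229, 345.118], [-0.305, 0.678, -0.668, 573.208], [-0.02, -0.706, -0.708, 622.59], [0.0, 0.0, 0.0, 1.0]]
wrist [[317.4, 0.0, 320.2], [0.0, 317.4, 198.1], [0.0, 0.0, 1.0]] [[0.295, -0.913, -0.281, 264.928], [-0.956, -0.282, -0.086, -572.649], [-0.001, 0.294, -0.956, 383.974], [0.0, 0.0, 0.0, 1.0]]
{'t': 0.15, 'joints': array([-1.37657011e+00,  4.91400119e-01,  1.55928544e+00, -1.83630214e-05,
        1.09169755e+00, -1.05600572e-01]), 'qvel': array([ 3.54917244e-04, -3.49265523e-03,  9.86713964e-04,  5.30877435e-04,
       -1.15405039e-05, -3.46977627e-04]), 'tau': array([ 2.02947791e-03, -6.12897921e+01, -2.58277541e+01,  6.92825066e-02,
        4.72959154e-02, -7.34668288e-05]), 'eef_pos': array([ 184.58177825, -596.94911219,  214.21729377]), 'tcp_rot': array([-3.14080488e+00, -6.71193539e-05,  2.99835239e-01]), 'ft_force': array([ 0.2377264 , -0.09512494, -0.41863681]), 'moment': array([ 0.02734193,  0.04925501, -0.02703285]), 'grip_force': 0.0, 'opening': 1.0007098146757647}
```

View pics/scene0.png

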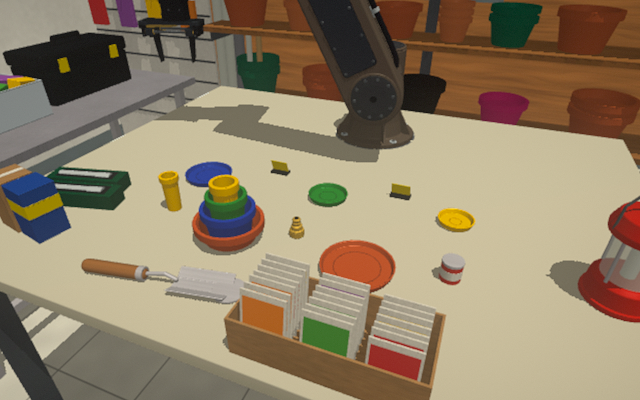

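View pics/side0.png

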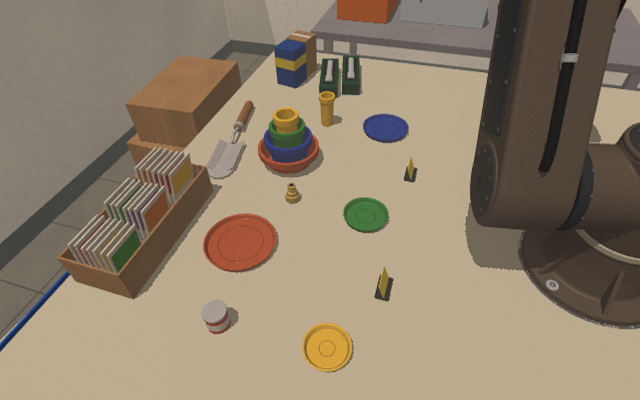

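Scene view: the nest is at (228,215). The saucers are blue (208,174), green (328,194), yellow (455,219) and terracotta (357,265). The connector is at (297,227) and the tin at (452,268). There are two candidate yellow pots: one in the nest at (224,187), and a free-standing slim one at (172,190). The one in the nest fits the description because it stands in the green pot, and I'll check its size.

```bash
cat >> h.py <<'E'
from scipy.optimize import least_squares
HUE={'yellow':(18,32,120,90),'green':(50,85,90,30),'blue':(105,130,110,40),'terra':(2,12,140,60)}
def mask(im,c,box=None):
    h=cv2.cvtColor(im,cv2.COLOR_RGB2HSV);a,b,s,v=HUE[c]
    m=cv2.inRange(h,(a,s,v),(b,255,255))
    if box:
        k=np.zeros_like(m);x0,y0,x1,y1=box;k[y0:y1,x0:x1]=255;m&=k
    n,l,st,_=cv2.connectedComponentsWithStats(m)
    if n<2: return m*0
    return (l==1+np.argmax(st[1:,4])).astype(np.uint8)*255
def circ(n,im,c,box,z,r=None,far=False,cal=None):
    m=mask(im,c,box); cs,_=cv2.findContours(m,cv2.RETR_EXTERNAL,cv2.CHAIN_APPROX_NONE)
    q=cv2.convexHull(max(cs,key=cv2.contourArea))[:,0].astype(float)
    # densify hull
    q=np.vstack([a+(b-a)*t for a,b in zip(q,np.roll(q,-1,0)) for t in (0,)] )
    if far: # keep points above widest row
        w=q[np.argmin(q[:,0])][1],q[np.argmax(q[:,0])][1]; top=q[:,1].min()
        q=q[q[:,1]<=top+far*( (q[:,0].max()-q[:,0].min()))]
    P=np.array([ray(n,u,v,z,cal) for u,v in q])[:,:2]
    f=lambda p:np.hypot(P[:,0]-p[0],P[:,1]-p[1])-(r if r else p[2])
    s=least_squares(f,list(P.mean(0))+([] if r else [40]),loss='soft_l1')
    return np.round(s.x,1),round(float(np.sqrt(np.mean(f(s.x)**2))),1)
E
python3 - <<'E'
from h import *
B={'scene':{'blue':(180,155,240,188),'green':(300,175,355,212),'yellow':(430,200,485,235),'terra':(312,235,402,295)},
'side':{'blue':(355,105,415,145),'green':(335,190,395,235),'yellow':(295,315,360,375),'terra':(195,210,285,275)}}
N={'scene':{'yellow':(205,170,245,200),'green':(200,175,255,217),'blue':(190,180,262,235),'terra':(185,190,270,255)},
'side':{'yellow':(268,100,305,135),'green':(265,105,312,147),'blue':(258,110,320,162),'terra':(250,120,325,175)}}
Z={'yellow':(134,30),'green':(106,43),'blue':(76,58),'terra':(46,75)}
for n in B:
    im=cv2.imread(f'pics/{n}0.png')[:,:,::-1].copy()
    for c,b in B[n].items(): print(n,'saucer',c,circ(n,im,c,b,14))
    for c,b in N[n].items(): print(n,'pot',c,circ(n,im,c,b,Z[c][0],None,.3),circ(n,im,c,b,Z[c][0],Z[c][1],.3))
a=cv2.imread('pics/scene0.png')[150:260,150:280]; b=cv2.imread('pics/side0.png')[70:180,240:370]
cv2.imwrite('pics/crop.png',cv2.resize(np.hstack([a,b]),None,fx=3,fy=3,interpolation=2))
im=cv2.imread('pics/scene0.png')
for nm,z,px in(('conn',22,(297,229)),('tin',22,(452,270)),('lonely base',0,(175,208)),('tag1',0,(281,172)),('tag2',0,(401,196))): print(nm,ray('scene',*px,z))
for px in ((327,124),(410,180),(384,297),(292,197),(217,322)): print(ray('side',*px,10))
print(ray('scene',245,255,46))
E
```

```text
scene saucer blue (array([ 463.5, -328.7,   63.5]), 3.2)
scene saucer green (array([441.7,   2.3,  50.9]), 2.8)
scene saucer yellow (array([435. , 306.2,  43.8]), 3.1)
scene saucer terra (array([664.9, 146.8,  73.9]), 1.3)
scene pot yellow (array([ 664. , -138. ,   29.2]), 0.4) (array([ 664.9, -137.4]), 0.6)
scene pot green (array([ 664.8, -137. ,   42. ]), 0.5) (array([ 666.3, -135.9]), 0.8)
scene pot blue (array([ 665.9, -135.5,   56.5]), 0.7) (array([ 668.3, -133.6]), 1.1)
scene pot terra (array([ 667.4, -134.8,   74.5]), 1.5) (array([ 668. , -134.2]), 1.4)
side saucer blue (array([ 456.5, -329. ,   59.2]), 0.6)
side saucer green (array([435.6,   2.6,  48.1]), 0.9)
side saucer yellow (array([429.5, 305.5,  40.4]), 0.1)
side saucer terra (array([660.7, 147.2,  73.1]), 0.7)
side pot yellow (array([ 662.5, -138.6,   28.7]), 0.3) (array([ 662.2, -136.9]), 0.7)
side pot green (array([ 660.2, -133.5,   41.8]), 0.5) (array([ 659.8, -131.5]), 0.9)
side pot blue (array([ 660.8, -134.5,   56.1]), 0.3) (array([ 659.6, -131. ]), 1.5)
side pot terra (array([ 660.8, -132.7,   73.8]), 1.1) (array([ 660. , -130.4]), 1.3)
conn [615.03889921  -1.85146325  22.        ]
tin [624.59341297 318.4236848   22.        ]
lonely base [ 619.49470866 -317.50103847    0.        ]
tag1 [ 361.34545642 -163.58231154    0.        ]
tag2 [361.77469872 168.19655261   0.        ]
[ 612.59904182 -301.70926921   10.        ]
[ 360.2733754 -135.0482513   10.       ]
[358.62083178 188.36802274  10.        ]
[604.42562333  -3.3390919   10.        ]
[620.45789843 319.29429005  10.        ]
[756.6353942  -43.80017592  46.        ]
```

View pics/crop.png

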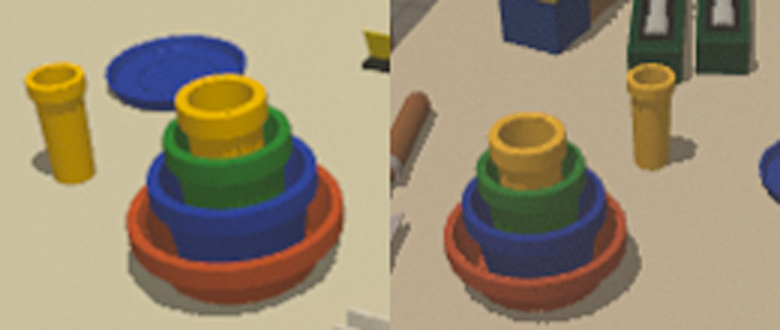

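The crop shows the nest's yellow pot with a rim of about 58–60 mm, so it is the one meant. The free-standing pot, at (60,120) and (650,115) in the crop, is clearly slimmer and is a look-alike. Next I'll move to a hover over the blue saucer for wrist views.

arm_command:
  delta_pos:
    - [0.1, 0.1, 0.03]
    - [0.21, 0.2, 0.06]
    - [0.32, 0.31, 0.09]
    - [0.43, 0.42, 0.12]
    - [0.54, 0.53, 0.14]
  delta_rot:
    - [0, 0, -0.04]
    - [0, 0, -0.08]
    - [0, 0, -0.12]
    - [0, 0, -0.16]
    - [0, 0, -0.191]
  claw: [0, 0, 0, 0, 0]

```text
t: 0.57
eef_pos: [320.5, -463.3, 250.2]
tcp_rot: [3.141, -0.0, -0.004]
ft_force: [0.9, 0.1, -0.6]
opening: 1.002
grip_force: 0.0
```

arm_command:
  delta_pos:
    - [0.11, 0.11, 0.03]
    - [0.22, 0.22, 0.06]
    - [0.33, 0.33, 0.08]
    - [0.44, 0.44, 0.09]
    - [0.54, 0.54, 0.1]
  delta_rot:
    - [0, 0, 0]
    - [0, 0, 0]
    - [0, 0, 0]
    - [0, 0, 0]
    - [0, 0, 0]
  claw: [0, 0, 0, 0, 0]

```text
t: 0.98
eef_pos: [455.9, -327.8, 275.0]
tcp_rot: [3.141, -0.0, 0.0]
ft_force: [0.6, -1.1, -0.0]
opening: 0.998
grip_force: 0.0
```

Run:
```python
from h import *
s=state();print(s['t'],s['eef_pos'],s['tcp_rot'],s['joints'],s['qvel'].round(2))
snap('wrist','w1.png')
s=state();print(s['t'],s['eef_pos'],s['qvel'].round(2))
```

```text
0.9833 [ 455.85033901 -327.77178905  274.96646479] [ 3.14141906e+00 -2.58790248e-04  7.68097459e-05] [-7.41053554e-01  3.42841600e-01  1.63562507e+00  5.08259107e-05
  1.16281788e+00  8.29645827e-01] [ 0.76  0.07 -0.18 -0.    0.11  0.75]
1.0333 [ 459.03961135 -324.39493882  275.36049971] [-0.08 -0.    0.01 -0.01 -0.02 -0.14]
```

View pics/w1.png

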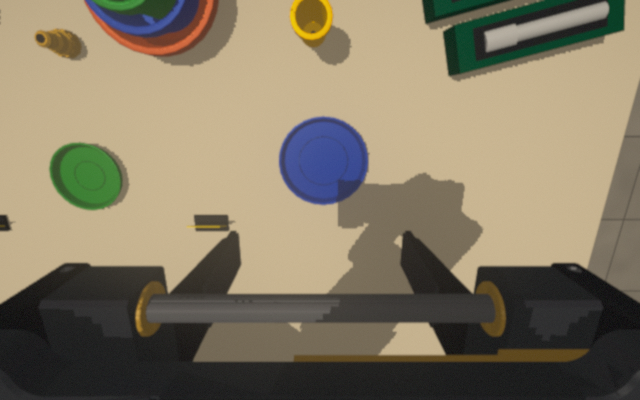

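The wrist view shows the blue saucer at (323,160), the green saucer at (87,176), the nest at top left, and the look-alike pot at (311,20). I'll tour the remaining saucers and end over the nest.

```bash
cat > w.py <<'E'
import sys
from h import *
def look(c,box,z,r,f=None):
    for i in range(3): im=read_camera('wrist') # settle
    cal=calibration('wrist'); im=read_camera('wrist')
    if f: cv2.imwrite('pics/'+f,im[:,:,::-1])
    s=state(); print(s['t'],s['eef_pos'].round(1)); 
    for cc,b,zz,rr in zip(c,box,z,r): print(cc,circ('wrist',im,cc,b,zz,None,False,cal),circ('wrist',im,cc,b,zz,rr,False,cal))
E
python3 -c "
from w import *
look(['blue'],[(260,100,400,225)],[14],[62])"
```

```text
1.2333 [ 454.3 -329.7  274.4]
blue (array([ 459.3, -332.1,   59.4]), 0.3) (array([ 458.1, -334. ]), 2.7)
```

arm_command:
  delta_pos:
    - [0, 0.1, 0]
    - [0, 0.25, 0]
    - [0, 0.41, 0]
    - [0, 0.57, 0]
    - [0, 0.73, 0]
  delta_rot:
    - [0, 0, 0]
    - [0, 0, 0]
    - [0, 0, 0]
    - [0, 0, 0]
    - [0, 0, 0]
  claw: [0, 0, 0, 0, 0]

```text
t: 1.65
eef_pos: [453.5, -146.9, 274.4]
tcp_rot: [3.142, 0.0, -0.003]
ft_force: [1.5, -0.5, 0.6]
opening: 1.002
grip_force: 0.0
```

arm_command:
  delta_pos:
    - [0, 0.16, 0]
    - [0, 0.32, 0]
    - [0, 0.46, 0]
    - [0, 0.55, 0]
    - [0, 0.59, 0]
  delta_rot:
    - [0, 0, 0]
    - [0, 0, 0]
    - [0, 0, 0]
    - [0, 0, 0]
    - [0, 0, 0]
  claw: [0, 0, 0, 0, 0]

```text
t: 2.07
eef_pos: [454.1, 1.5, 274.7]
tcp_rot: [-3.142, 0.0, 0.0]
ft_force: [0.5, -0.3, -0.2]
opening: 1.0
grip_force: 0.0
```

```bash
python3 -c "
from w import *
look(['green'],[(260,100,400,225)],[14],[49],'w2.png')"
```

```text
2.2667 [454.7  -0.9 274.6]
green (array([4.385e+02, 1.000e-01, 4.690e+01]), 0.3) (array([437.7,  -0.8]), 2.3)
```

arm_command:
  delta_pos:
    - [0, 0.1, 0]
    - [0, 0.25, 0]
    - [0, 0.41, 0]
    - [0, 0.57, 0]
    - [0, 0.73, 0]
  delta_rot:
    - [0, 0, 0]
    - [0, 0, 0]
    - [0, 0, 0]
    - [0, 0, 0]
    - [0, 0, 0]
  claw: [0, 0, 0, 0, 0]

```text
t: 2.68
eef_pos: [455.2, 182.8, 274.6]
tcp_rot: [3.141, -0.0, -0.003]
ft_force: [1.1, 0.1, 1.3]
opening: 0.997
grip_force: 0.0
```

arm_command:
  delta_pos:
    - [0, 0.16, 0]
    - [0, 0.32, 0]
    - [0, 0.42, 0]
    - [0, 0.47, 0]
    - [0, 0.49, 0]
  delta_rot:
    - [0, 0, 0]
    - [0, 0, 0]
    - [0, 0, 0]
    - [0, 0, 0]
    - [0, 0, 0]
  claw: [0, 0, 0, 0, 0]

```text
t: 3.1
eef_pos: [455.3, 305.5, 274.1]
tcp_rot: [3.141, 0.001, -0.0]
ft_force: [0.8, -1.1, -0.7]
opening: 1.002
grip_force: 0.0
```

```bash
python3 -c "
from w import *
look(['yellow'],[(260,100,400,225)],[14],[41],'w3.png')"
```

```text
3.3 [455.1 303.7 274.6]
yellow (array([432.4, 305. ,  40.7]), 0.3) (array([432.4, 305. ]), 0.4)
```

arm_command:
  delta_pos:
    - [0.1, -0.08, 0.02]
    - [0.23, -0.18, 0.05]
    - [0.36, -0.27, 0.08]
    - [0.49, -0.37, 0.1]
    - [0.6, -0.45, 0.1]
  delta_rot:
    - [0, 0, 0]
    - [0, 0, 0]
    - [0, 0, 0]
    - [0, 0, 0]
    - [0, 0, 0]
  claw: [0, 0, 0, 0, 0]

```text
t: 3.72
eef_pos: [606.7, 189.2, 301.1]
tcp_rot: [3.142, -0.002, -0.003]
ft_force: [-0.0, 0.3, -0.4]
opening: 1.0
grip_force: 0.0
```

arm_command:
  delta_pos:
    - [0.1, -0.06, 0]
    - [0.17, -0.12, 0]
    - [0.22, -0.16, 0]
    - [0.24, -0.18, 0]
    - [0.24, -0.18, 0]
  delta_rot:
    - [0, 0, 0]
    - [0, 0, 0]
    - [0, 0, 0]
    - [0, 0, 0]
    - [0, 0, 0]
  claw: [0, 0, 0, 0, 0]

```text
t: 4.13
eef_pos: [665.2, 145.4, 299.3]
tcp_rot: [3.141, 0.0, -0.003]
ft_force: [0.8, 0.0, 0.0]
opening: 0.999
grip_force: 0.0
```

```bash
python3 -c "
from w import *
look(['terra'],[(230,70,420,230)],[14],[74],'w4.png')"
```

```text
4.3333 [663.9 148.3 300.1]
terra (array([664.5, 145.2,  72.4]), 0.3) (array([664.4, 144.7]), 1.6)
```

arm_command:
  delta_pos:
    - [0, -0.1, 0]
    - [0, -0.25, 0]
    - [0, -0.41, 0]
    - [0, -0.57, 0]
    - [0, -0.73, 0]
  delta_rot:
    - [0, 0, 0]
    - [0, 0, 0]
    - [0, 0, 0]
    - [0, 0, 0]
    - [0, 0, 0]
  claw: [0, 0, 0, 0, 0]

```text
t: 4.75
eef_pos: [663.9, -35.2, 300.2]
tcp_rot: [3.141, -0.001, 0.002]
ft_force: [1.0, 0.0, -0.2]
opening: 1.0
grip_force: 0.0
```

arm_command:
  delta_pos:
    - [0, -0.14, 0.04]
    - [0, -0.27, 0.07]
    - [0, -0.36, 0.1]
    - [0, -0.4, 0.12]
    - [0, -0.4, 0.12]
  delta_rot:
    - [0, 0, 0]
    - [0, 0, 0]
    - [0, 0, 0]
    - [0, 0, 0]
    - [0, 0, 0]
  claw: [0, 0, 0, 0, 0]

```text
t: 5.17
eef_pos: [664.5, -135.8, 330.9]
tcp_rot: [3.141, -0.002, -0.002]
ft_force: [0.3, 0.3, 0.5]
opening: 0.999
grip_force: 0.0
```

```bash
python3 -c "
from w import *
b=(180,30,460,230)
look(['yellow','green','blue','terra'],[b]*4,[134,106,76,46],[30,43,58,75],'w5.png')"
```

```text
5.3667 [ 664.5 -132.7  329.3]
yellow (array([ 667.7, -138.7,   31.5]), 1.4) (array([ 666.9, -138.4]), 2.2)
green (array([ 665.1, -137.9,   42.1]), 0.2) (array([ 664.9, -138.3]), 0.9)
blue (array([ 665.2, -138. ,   55.9]), 0.3) (array([ 664.4, -139.2]), 2.2)
terra (array([ 665.9, -138.1,   73.5]), 0.3) (array([ 665.7, -138. ]), 1.5)
```

View pics/w5.png

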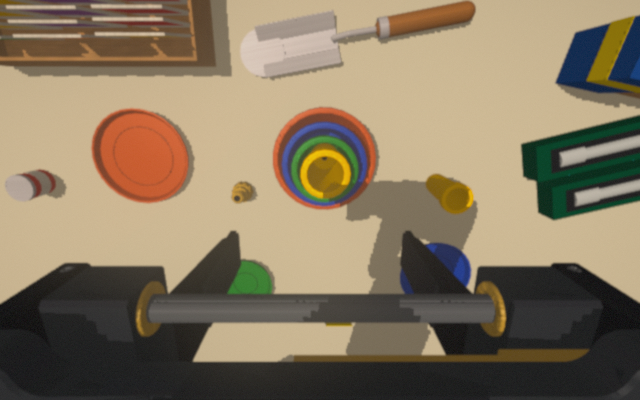

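The wrist view shows the nest concentric at (325,160), so its pots sit in one another as described. Descending onto the yellow rim.

arm_command:
  delta_pos:
    - [0.004, -0.012, -0.08]
    - [0.004, -0.012, -0.2]
    - [0.004, -0.012, -0.32]
    - [0.004, -0.012, -0.43]
    - [0.004, -0.012, -0.5]
  delta_rot:
    - [0, 0, 0]
    - [0, 0, 0]
    - [0, 0, 0]
    - [0, 0, 0]
    - [0, 0, 0]
  claw: [0, 0, 0, 0, 0]

```text
t: 5.78
eef_pos: [664.7, -135.6, 201.4]
tcp_rot: [-3.14, 0.003, 0.002]
ft_force: [-0.2, 0.2, -0.2]
opening: 1.0
grip_force: 0.0
```

arm_command:
  delta_pos:
    - [0, 0, -0.1]
    - [0, 0, -0.2]
    - [0, 0, -0.29]
    - [0, 0, -0.35]
    - [0, 0, -0.363]
  delta_rot:
    - [0, 0, 0]
    - [0, 0, 0]
    - [0, 0, 0]
    - [0, 0, 0]
    - [0, 0, 0]
  claw: [0, 0, 0, 0, 0]

```text
t: 6.2
eef_pos: [664.4, -135.6, 110.7]
tcp_rot: [-3.14, 0.005, 0.002]
ft_force: [0.0, 0.4, 0.2]
opening: 1.002
grip_force: 0.0
```

arm_command:
  delta_pos:
    - [0, 0, 0]
    - [0, 0, 0]
    - [0, 0, 0]
    - [0, 0, 0]
    - [0, 0, 0]
  delta_rot:
    - [0, 0, 0]
    - [0, 0, 0]
    - [0, 0, 0]
    - [0, 0, 0]
    - [0, 0, 0]
  claw: [0.2, 0.25, 0.3, 0.35, 0.4]

```text
t: 6.62
eef_pos: [665.9, -137.7, 114.9]
tcp_rot: [3.141, -0.001, -0.0]
ft_force: [-0.1, -0.1, -0.2]
opening: 0.704
grip_force: 0.0
```

arm_command:
  delta_pos:
    - [0, 0, 0]
    - [0, 0, 0]
    - [0, 0, 0]
    - [0, 0, 0]
    - [0, 0, 0]
  delta_rot:
    - [0, 0, 0]
    - [0, 0, 0]
    - [0, 0, 0]
    - [0, 0, 0]
    - [0, 0, 0]
  claw: [0.5, 0.6, 0.7, 0.7, 0.7]

```text
t: 7.03
eef_pos: [665.9, -137.8, 114.5]
tcp_rot: [3.141, -0.001, -0.0]
ft_force: [-0.6, -0.6, 5.3]
opening: 0.635
grip_force: 30.0
```

arm_command:
  delta_pos:
    - [0, 0, 0.03]
    - [0, 0, 0.09]
    - [0, 0, 0.18]
    - [0, 0, 0.28]
    - [0, 0, 0.38]
  delta_rot:
    - [0, 0, 0]
    - [0, 0, 0]
    - [0, 0, 0]
    - [0, 0, 0]
    - [0, 0, 0]
  claw: [0.7, 0.7, 0.7, 0.7, 0.7]

```text
t: 7.45
eef_pos: [665.2, -137.5, 209.8]
tcp_rot: [-3.141, 0.001, -0.0]
ft_force: [0.4, 1.6, -0.7]
opening: 0.628
grip_force: 30.0
```

arm_command:
  delta_pos:
    - [0, 0, 0.1]
    - [0, 0, 0.19]
    - [0, 0, 0.22]
    - [0, 0, 0.22]
    - [0, 0, 0.22]
  delta_rot:
    - [0, 0, 0]
    - [0, 0, 0]
    - [0, 0, 0]
    - [0, 0, 0]
    - [0, 0, 0]
  claw: [0.7, 0.7, 0.7, 0.7, 0.7]

```text
t: 7.87
eef_pos: [665.2, -137.5, 263.0]
tcp_rot: [-3.141, 0.001, -0.0]
ft_force: [-1.2, 0.3, -0.9]
opening: 0.63
grip_force: 30.0
```

Run:
```python
from h import *
cal=calibration('wrist'); im=snap('wrist','w6.png'); a=snap('side','s6.png')
s=state(); print(s['t'],s['eef_pos'].round(1),s['opening'],s['ft_force'])
cv2.imwrite('pics/c6.png',np.hstack([cv2.resize(im[20:260,180:460,::-1],(400,343)),cv2.resize(a[40:220,200:410,::-1],(400,343))]))
b=(180,30,460,230)
for c,z,r in(('green',106,43),('blue',76,58),('terra',46,75)): print(c,circ('wrist',im,c,b,z,None,False,cal))
z=s['eef_pos'][2]+20
print('held',circ('wrist',im,'yellow',(200,20,440,300),z,None,False,cal))
```

```text
7.9667 [ 665.1 -137.5  262. ] 0.6313333557456613 [-0.13480476 -0.13060687 -1.77105426]
green (array([ 665.6, -138. ,   42. ]), 0.3)
blue (array([ 665.3, -137.8,   56.2]), 0.3)
terra (array([ 665.8, -138.1,   73.6]), 0.2)
held (array([ 677.2, -137.4,   34.5]), 4.3)
```

View pics/c6.png

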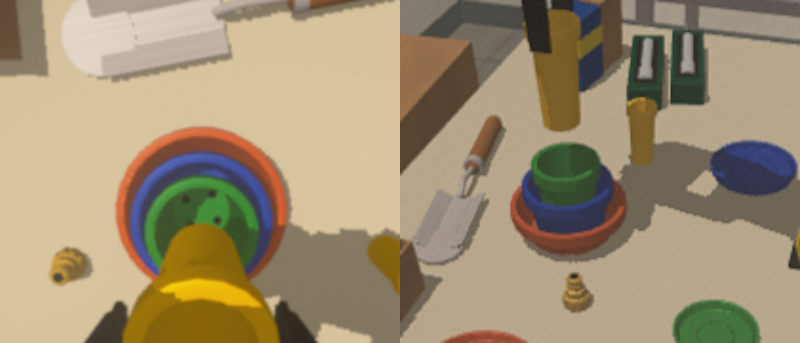

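The tall pot is out and held upright, and the herb, azalea and bowl stayed put, with the green rim at (200,215) in the crop. Carrying it to the yellow saucer.

arm_command:
  delta_pos:
    - [-0.03, 0.06, 0]
    - [-0.09, 0.17, 0]
    - [-0.16, 0.3, 0]
    - [-0.235, 0.445, 0]
    - [-0.31, 0.59, 0]
  delta_rot:
    - [0, 0, 0]
    - [0, 0, 0]
    - [0, 0, 0]
    - [0, 0, 0]
    - [0, 0, 0]
  claw: [0.7, 0.7, 0.7, 0.7, 0.7]

```text
t: 8.38
eef_pos: [586.6, 10.9, 262.2]
tcp_rot: [-3.141, 0.003, -0.001]
ft_force: [0.2, 0.5, -0.2]
opening: 0.63
grip_force: 30.0
```

arm_command:
  delta_pos:
    - [-0.07, 0.13, 0]
    - [-0.14, 0.26, 0]
    - [-0.21, 0.39, 0]
    - [-0.28, 0.52, 0]
    - [-0.35, 0.65, 0]
  delta_rot:
    - [0, 0, 0]
    - [0, 0, 0]
    - [0, 0, 0]
    - [0, 0, 0]
    - [0, 0, 0]
  claw: [0.7, 0.7, 0.7, 0.7, 0.7]

```text
t: 8.8
eef_pos: [499.1, 173.6, 262.7]
tcp_rot: [3.141, 0.002, -0.0]
ft_force: [0.5, 0.4, -0.3]
opening: 0.628
grip_force: 30.0
```

arm_command:
  delta_pos:
    - [-0.07, 0.13, 0]
    - [-0.14, 0.26, 0]
    - [-0.2, 0.38, 0]
    - [-0.25, 0.48, 0]
    - [-0.273, 0.53, 0]
  delta_rot:
    - [0, 0, 0]
    - [0, 0, 0]
    - [0, 0, 0]
    - [0, 0, 0]
    - [0, 0, 0]
  claw: [0.7, 0.7, 0.7, 0.7, 0.7]

```text
t: 9.22
eef_pos: [430.3, 307.0, 262.7]
tcp_rot: [3.141, 0.002, 0.002]
ft_force: [-0.0, 0.3, -0.9]
opening: 0.629
grip_force: 30.0
```

arm_command:
  delta_pos:
    - [0, 0, 0]
    - [0, 0, -0.06]
    - [0, 0, -0.16]
    - [0, 0, -0.27]
    - [0, 0, -0.37]
  delta_rot:
    - [0, 0, 0]
    - [0, 0, 0]
    - [0, 0, 0]
    - [0, 0, 0]
    - [0, 0, 0]
  claw: [0.7, 0.7, 0.7, 0.7, 0.7]

```text
t: 9.63
eef_pos: [432.2, 303.8, 169.4]
tcp_rot: [3.141, 0.001, -0.001]
ft_force: [1.3, 0.6, -0.4]
opening: 0.631
grip_force: 30.0
```

arm_command:
  delta_pos:
    - [0, 0, -0.08]
    - [0, 0, -0.14]
    - [0, 0, -0.19]
    - [0, 0, -0.22]
    - [0, 0, -0.23]
  delta_rot:
    - [0, 0, 0]
    - [0, 0, 0]
    - [0, 0, 0]
    - [0, 0, 0]
    - [0, 0, 0]
  claw: [0.7, 0.7, 0.7, 0.7, 0.7]

```text
t: 10.05
eef_pos: [432.0, 303.9, 112.3]
tcp_rot: [3.14, 0.003, -0.001]
ft_force: [-0.7, -0.4, -0.4]
opening: 0.633
grip_force: 30.0
```

Run:
```python
from h import *
cal=calibration('wrist'); im=snap('wrist','w7.png'); a=snap('side','s7.png'); b=snap('scene','v7.png')
s=state(); print(s['t'],s['eef_pos'].round(1),s['opening'],s['ft_force'])
p=s['eef_pos']
print(proj('side',p),proj('scene',p))
cv2.imwrite('pics/c7.png',np.hstack([cv2.resize(b[130:260,390:530,::-1],(400,371)),cv2.resize(a[220:390,240:420,::-1],(400,371))]))
```

```text
10.2 [432.6 304.7 114.1] 0.6308884745918244 [-1.03830031 -0.04779878 -0.95125263]
[324.34867342 313.17167689] [463.93231938 178.87495455]
```

View pics/c7.png

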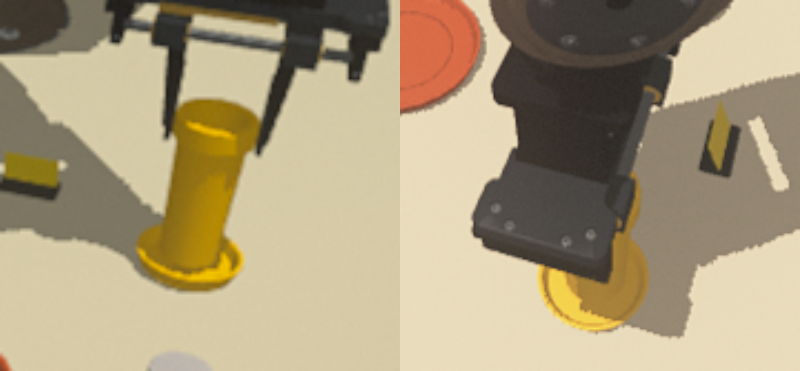

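The pot hangs just above the centre of its saucer. Easing it down.

arm_command:
  delta_pos:
    - [0, 0, -0.008]
    - [0, 0, -0.016]
    - [0, 0, -0.022]
    - [0, 0, -0.026]
    - [0, 0, -0.028]
  delta_rot:
    - [0, 0, 0]
    - [0, 0, 0]
    - [0, 0, 0]
    - [0, 0, 0]
    - [0, 0, 0]
  claw: [0.7, 0.7, 0.7, 0.7, 0.7]

```text
t: 10.62
eef_pos: [432.3, 304.9, 106.9]
tcp_rot: [3.142, -0.0, -0.0]
ft_force: [0.3, 0.1, -1.5]
opening: 0.631
grip_force: 30.0
```

arm_command:
  delta_pos:
    - [0, 0, -0.001]
    - [0, 0, -0.002]
    - [0, 0, -0.003]
    - [0, 0, -0.004]
    - [0, 0, -0.004]
  delta_rot:
    - [0, 0, 0]
    - [0, 0, 0]
    - [0, 0, 0]
    - [0, 0, 0]
    - [0, 0, 0]
  claw: [0.7, 0.7, 0.7, 0.7, 0.7]

```text
t: 11.03
eef_pos: [432.6, 304.9, 106.5]
tcp_rot: [-3.141, -0.001, -0.0]
ft_force: [-1.0, -1.9, 5.3]
opening: 0.632
grip_force: 30.0
```

Contact at about 5 N. Releasing and backing off.

arm_command:
  delta_pos:
    - [0, 0, 0]
    - [0, 0, 0]
    - [0, 0, 0]
    - [0, 0, 0]
    - [0, 0, 0]
  delta_rot:
    - [0, 0, 0]
    - [0, 0, 0]
    - [0, 0, 0]
    - [0, 0, 0]
    - [0, 0, 0]
  claw: [0.35, 0.3, 0.2, 0.1, 0]

```text
t: 11.45
eef_pos: [432.3, 304.9, 105.8]
tcp_rot: [3.141, 0.0, -0.0]
ft_force: [-0.3, -0.2, 0.8]
opening: 0.853
grip_force: 0.0
```

arm_command:
  delta_pos:
    - [0, 0, 0]
    - [0, 0, 0.06]
    - [0, 0, 0.18]
    - [0, 0, 0.33]
    - [0, 0, 0.49]
  delta_rot:
    - [0, 0, 0]
    - [0, 0, 0]
    - [0, 0, 0]
    - [0, 0, 0]
    - [0, 0, 0]
  claw: [0, 0, 0, 0, 0]

```text
t: 11.87
eef_pos: [431.8, 304.5, 229.1]
tcp_rot: [3.14, 0.002, -0.0]
ft_force: [0.8, -0.2, -0.0]
opening: 0.997
grip_force: 0.0
```

arm_command:
  delta_pos:
    - [0, 0, 0.12]
    - [0, 0, 0.24]
    - [0, 0, 0.33]
    - [0, 0, 0.38]
    - [0, 0, 0.4]
  delta_rot:
    - [0, 0, 0]
    - [0, 0, 0]
    - [0, 0, 0]
    - [0, 0, 0]
    - [0, 0, 0]
  claw: [0, 0, 0, 0, 0]

```text
t: 12.28
eef_pos: [432.7, 305.1, 330.5]
tcp_rot: [-3.14, -0.003, -0.0]
ft_force: [0.4, 0.8, -0.4]
opening: 1.001
grip_force: 0.0
```

Run:
```python
from h import *
[read_camera('wrist') for i in range(3)]
cal=calibration('wrist'); im=snap('wrist','w8.png')
s=state(); print(s['t'],s['eef_pos'].round(1),s['ft_force'])
for z in (126,): print('rim',circ('wrist',im,'yellow',(230,60,410,330),z,None,False,cal),proj('wrist',[432.5,305,126],cal),proj('wrist',[432.5,305,14],cal))
cv2.imwrite('pics/c8.png',cv2.resize(im[80:280,200:440,::-1],None,fx=2,fy=2))
```

```text
12.4833 [432.1 304.7 327.3] [ 0.11866028  0.46325593 -0.16920562]
rim (array([443.9, 304.5,  37.4]), 2.9) [319.79450221 173.52218584] [319.86534506 157.39356903]
```

View pics/c8.png

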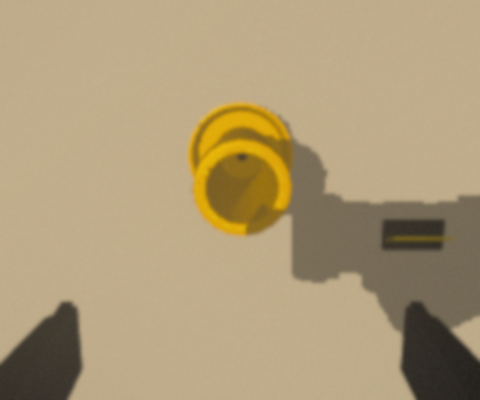

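The tall pot stands on its saucer as predicted, with the rim at image (321,173) and the saucer at (320,157). Next is the herb pot.

arm_command:
  delta_pos:
    - [0.04, -0.07, 0]
    - [0.1, -0.19, 0]
    - [0.17, -0.32, 0]
    - [0.24, -0.45, 0]
    - [0.31, -0.59, 0]
  delta_rot:
    - [0, 0, 0]
    - [0, 0, 0]
    - [0, 0, 0]
    - [0, 0, 0]
    - [0, 0, 0]
  claw: [0, 0, 0, 0, 0]

```text
t: 12.9
eef_pos: [510.1, 156.1, 327.1]
tcp_rot: [3.141, 0.002, 0.001]
ft_force: [0.2, 0.4, 0.2]
opening: 0.999
grip_force: 0.0
```

arm_command:
  delta_pos:
    - [0.07, -0.13, 0]
    - [0.14, -0.26, 0]
    - [0.21, -0.39, 0]
    - [0.28, -0.52, 0]
    - [0.35, -0.65, 0]
  delta_rot:
    - [0, 0, 0]
    - [0, 0, 0]
    - [0, 0, 0]
    - [0, 0, 0]
    - [0, 0, 0]
  claw: [0, 0, 0, 0, 0]

```text
t: 13.32
eef_pos: [597.7, -7.0, 326.9]
tcp_rot: [-3.141, 0.002, -0.0]
ft_force: [1.2, 1.1, -0.4]
opening: 0.998
grip_force: 0.0
```

arm_command:
  delta_pos:
    - [0.07, -0.13, -0.02]
    - [0.14, -0.26, -0.08]
    - [0.2, -0.38, -0.16]
    - [0.25, -0.48, -0.24]
    - [0.273, -0.532, -0.3]
  delta_rot:
    - [0, 0, 0]
    - [0, 0, 0]
    - [0, 0, 0]
    - [0, 0, 0]
    - [0, 0, 0]
  claw: [0, 0, 0, 0, 0]

```text
t: 13.73
eef_pos: [665.8, -140.9, 249.4]
tcp_rot: [-3.141, 0.004, -0.002]
ft_force: [0.4, -0.1, -1.3]
opening: 1.001
grip_force: 0.0
```

arm_command:
  delta_pos:
    - [0, 0, -0.06]
    - [0, 0, -0.13]
    - [0, 0, -0.2]
    - [0, 0, -0.25]
    - [0, 0, -0.28]
  delta_rot:
    - [0, 0, 0]
    - [0, 0, 0]
    - [0, 0, 0]
    - [0, 0, 0]
    - [0, 0, 0]
  claw: [0, 0, 0, 0, 0]

```text
t: 14.15
eef_pos: [664.6, -137.4, 180.7]
tcp_rot: [-3.141, 0.003, 0.0]
ft_force: [0.0, 0.4, -0.5]
opening: 0.999
grip_force: 0.0
```

Run:
```python
from h import *
[read_camera('wrist') for i in range(2)]
cal=calibration('wrist'); im=snap('wrist','w9.png')
s=state(); print(s['t'],s['eef_pos'].round(1),s['ft_force'],s['tcp_rot'])
b=(100,20,540,398)
for c,z,r in(('green',106,43),('blue',76,58),('terra',46,75)): print(c,circ('wrist',im,c,b,z,None,False,cal))
cv2.imwrite('pics/c9.png',im[:,:,::-1])
```

```text
14.3 [ 665.4 -137.7  182.9] [0.01388665 0.10473125 0.26097581] [-3.14124380e+00  1.18136547e-03  9.42440761e-05]
green (array([ 666. , -138.2,   42.4]), 0.3)
blue (array([ 665.4, -137.8,   56.4]), 0.2)
terra (array([ 666. , -138. ,   73.6]), 0.2)
```

View pics/c9.png

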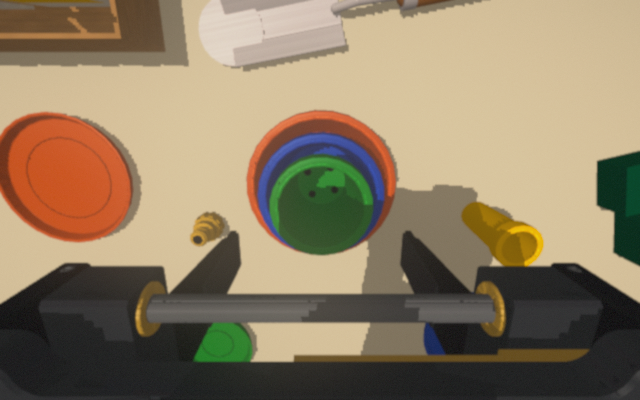

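The herb rim is centred under the fingers at (322,205). Descending and gripping it.

arm_command:
  delta_pos:
    - [0, 0, -0.08]
    - [0, 0, -0.18]
    - [0, 0, -0.28]
    - [0, 0, -0.36]
    - [0, 0, -0.39]
  delta_rot:
    - [0, 0, 0]
    - [0, 0, 0]
    - [0, 0, 0]
    - [0, 0, 0]
    - [0, 0, 0]
  claw: [0, 0, 0, 0, 0]

```text
t: 14.72
eef_pos: [664.9, -137.7, 84.0]
tcp_rot: [-3.141, 0.002, -0.0]
ft_force: [-0.8, -0.3, 0.4]
opening: 0.998
grip_force: 0.0
```

arm_command:
  delta_pos:
    - [0, 0, 0]
    - [0, 0, 0]
    - [0, 0, 0]
    - [0, 0, 0]
    - [0, 0, 0]
  delta_rot:
    - [0, 0, 0]
    - [0, 0, 0]
    - [0, 0, 0]
    - [0, 0, 0]
    - [0, 0, 0]
  claw: [0, 0.03, 0.06, 0.1, 0.4]

```text
t: 15.13
eef_pos: [666.2, -138.3, 87.4]
tcp_rot: [3.141, -0.002, -0.0]
ft_force: [0.1, 0.2, 4.8]
opening: 0.894
grip_force: 29.8
```

arm_command:
  delta_pos:
    - [0, 0, 0]
    - [0, 0, 0]
    - [0, 0, 0]
    - [0, 0, 0.02]
    - [0, 0, 0.06]
  delta_rot:
    - [0, 0, 0]
    - [0, 0, 0]
    - [0, 0, 0]
    - [0, 0, 0]
    - [0, 0, 0]
  claw: [0.5, 0.5, 0.5, 0.5, 0.5]

```text
t: 15.55
eef_pos: [665.1, -138.0, 100.6]
tcp_rot: [-3.141, 0.002, -0.0]
ft_force: [-0.2, 0.1, -1.0]
opening: 0.891
grip_force: 29.8
```

arm_command:
  delta_pos:
    - [0, 0, 0.1]
    - [0, 0, 0.22]
    - [0, 0, 0.34]
    - [0, 0, 0.44]
    - [0, 0, 0.48]
  delta_rot:
    - [0, 0, 0]
    - [0, 0, 0]
    - [0, 0, 0]
    - [0, 0, 0]
    - [0, 0, 0]
  claw: [0.5, 0.5, 0.5, 0.5, 0.5]

```text
t: 15.97
eef_pos: [666.5, -138.4, 225.7]
tcp_rot: [3.14, -0.005, -0.0]
ft_force: [0.3, -0.2, 0.0]
opening: 0.9
grip_force: 29.8
```

Run:
```python
from h import *
cal=calibration('wrist'); im=snap('wrist','w10.png'); a=snap('side','s10.png')
s=state(); print(s['t'],s['eef_pos'].round(1),s['opening'],s['ft_force'])
cv2.imwrite('pics/c10.png',np.hstack([cv2.resize(im[20:260,180:460,::-1],(400,343)),cv2.resize(a[40:220,200:410,::-1],(400,343))]))
b=(100,20,540,260)
for c,z,r in(('blue',76,58),('terra',46,75)): print(c,circ('wrist',im,c,b,z,None,False,cal))
```

```text
16.0667 [ 666.1 -138.2  223.1] 0.8944197438436625 [-0.65490678 -1.21246382 -0.9809223 ]
blue (array([ 665.4, -137.8,   56.2]), 0.3)
terra (array([672. , 119.2,  66.1]), 0.3)
```

View pics/c10.png

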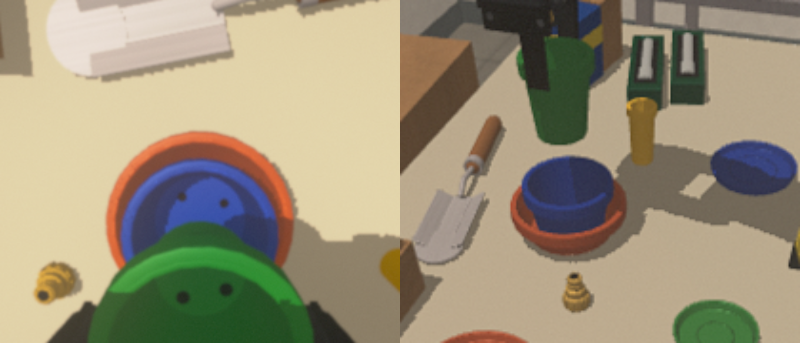

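The herb pot is held upright, and the azalea pot and bowl are undisturbed. Carrying it to the green saucer.

arm_command:
  delta_pos:
    - [-0.05, 0.03, 0]
    - [-0.14, 0.085, 0]
    - [-0.25, 0.152, 0]
    - [-0.37, 0.225, 0]
    - [-0.49, 0.3, 0]
  delta_rot:
    - [0, 0, 0]
    - [0, 0, 0]
    - [0, 0, 0]
    - [0, 0, 0]
    - [0, 0, 0]
  claw: [0.5, 0.5, 0.5, 0.5, 0.5]

```text
t: 16.48
eef_pos: [540.8, -62.4, 218.7]
tcp_rot: [-3.141, 0.003, -0.001]
ft_force: [0.3, -0.6, -0.2]
opening: 0.897
grip_force: 29.8
```

arm_command:
  delta_pos:
    - [-0.12, 0.073, 0]
    - [-0.23, 0.14, 0]
    - [-0.33, 0.2, 0]
    - [-0.39, 0.24, 0]
    - [-0.418, 0.254, 0]
  delta_rot:
    - [0, 0, 0]
    - [0, 0, 0]
    - [0, 0, 0]
    - [0, 0, 0]
    - [0, 0, 0]
  claw: [0.5, 0.5, 0.5, 0.5, 0.5]

```text
t: 16.9
eef_pos: [435.9, 1.6, 219.8]
tcp_rot: [-3.141, 0.003, 0.001]
ft_force: [0.8, -0.4, -0.4]
opening: 0.895
grip_force: 29.8
```

arm_command:
  delta_pos:
    - [0, 0, -0.02]
    - [0, 0, -0.08]
    - [0, 0, -0.16]
    - [0, 0, -0.25]
    - [0, 0, -0.33]
  delta_rot:
    - [0, 0, 0]
    - [0, 0, 0]
    - [0, 0, 0]
    - [0, 0, 0]
    - [0, 0, 0]
  claw: [0.5, 0.5, 0.5, 0.5, 0.5]

```text
t: 17.32
eef_pos: [439.3, -0.3, 136.4]
tcp_rot: [3.141, 0.0, -0.001]
ft_force: [-0.1, 0.5, -1.8]
opening: 0.893
grip_force: 29.8
```

arm_command:
  delta_pos:
    - [0, 0, -0.07]
    - [0, 0, -0.13]
    - [0, 0, -0.17]
    - [0, 0, -0.19]
    - [0, 0, -0.194]
  delta_rot:
    - [0, 0, 0]
    - [0, 0, 0]
    - [0, 0, 0]
    - [0, 0, 0]
    - [0, 0, 0]
  claw: [0.5, 0.5, 0.5, 0.5, 0.5]

```text
t: 17.73
eef_pos: [438.8, -0.1, 88.3]
tcp_rot: [-3.141, 0.002, -0.001]
ft_force: [0.1, -0.3, -0.8]
opening: 0.895
grip_force: 29.8
```

arm_command:
  delta_pos:
    - [0, 0, 0]
    - [0, 0, -0.008]
    - [0, 0, -0.016]
    - [0, 0, -0.022]
    - [0, 0, -0.026]
  delta_rot:
    - [0, 0, 0]
    - [0, 0, 0]
    - [0, 0, 0]
    - [0, 0, 0]
    - [0, 0, 0]
  claw: [0.5, 0.5, 0.5, 0.5, 0.5]

```text
t: 18.15
eef_pos: [438.7, 0.4, 83.5]
tcp_rot: [3.141, -0.001, -0.0]
ft_force: [-0.6, -0.7, -0.4]
opening: 0.897
grip_force: 29.8
```

arm_command:
  delta_pos:
    - [0, 0, -0.001]
    - [0, 0, -0.002]
    - [0, 0, -0.003]
    - [0, 0, -0.004]
    - [0, 0, -0.004]
  delta_rot:
    - [0, 0, 0]
    - [0, 0, 0]
    - [0, 0, 0]
    - [0, 0, 0]
    - [0, 0, 0]
  claw: [0.5, 0.5, 0.5, 0.5, 0.5]

```text
t: 18.57
eef_pos: [438.8, 0.4, 83.3]
tcp_rot: [3.141, -0.001, -0.0]
ft_force: [-2.7, 0.6, 13.5]
opening: 0.891
grip_force: 29.8
```

Firm contact. Releasing and rising.

arm_command:
  delta_pos:
    - [0, 0, 0]
    - [0, 0, 0]
    - [0, 0, 0]
    - [0, 0, 0]
    - [0, 0, 0]
  delta_rot:
    - [0, 0, 0]
    - [0, 0, 0]
    - [0, 0, 0]
    - [0, 0, 0]
    - [0, 0, 0]
  claw: [0.08, 0.05, 0.02, 0, 0]

```text
t: 18.98
eef_pos: [438.6, 0.4, 82.3]
tcp_rot: [3.142, 0.0, -0.0]
ft_force: [-0.1, -0.4, -0.1]
opening: 0.997
grip_force: 0.0
```

arm_command:
  delta_pos:
    - [0, 0, 0.03]
    - [0, 0, 0.1]
    - [0, 0, 0.22]
    - [0, 0, 0.36]
    - [0, 0, 0.5]
  delta_rot:
    - [0, 0, 0]
    - [0, 0, 0]
    - [0, 0, 0]
    - [0, 0, 0]
    - [0, 0, 0]
  claw: [0, 0, 0, 0, 0]

```text
t: 19.4
eef_pos: [438.0, 0.4, 209.2]
tcp_rot: [-3.142, 0.001, -0.0]
ft_force: [0.3, -0.2, 0.0]
opening: 0.999
grip_force: 0.0
```

arm_command:
  delta_pos:
    - [0, 0, 0.12]
    - [0, 0, 0.24]
    - [0, 0, 0.33]
    - [0, 0, 0.38]
    - [0, 0, 0.4]
  delta_rot:
    - [0, 0, 0]
    - [0, 0, 0]
    - [0, 0, 0]
    - [0, 0, 0]
    - [0, 0, 0]
  claw: [0, 0, 0, 0, 0]

```text
t: 19.82
eef_pos: [438.8, 0.4, 309.9]
tcp_rot: [3.141, -0.004, -0.0]
ft_force: [-0.1, -0.2, 0.1]
opening: 0.998
grip_force: 0.0
```

Run:
```python
from h import *
[read_camera('wrist') for i in range(3)]
cal=calibration('wrist'); im=snap('wrist','w11.png')
s=state(); print(s['t'],s['eef_pos'].round(1),s['ft_force'])
print(proj('wrist',[438.5,.5,102],cal),proj('wrist',[438.5,.5,14],cal))
cv2.imwrite('pics/c11.png',cv2.resize(im[80:280,200:440,::-1],None,fx=2,fy=2))
```

```text
20.0167 [4.382e+02 4.000e-01 3.066e+02] [-0.11842271  0.06142051 -0.33132741]
[319.98091876 173.0531894 ] [320.02677041 159.94919948]
```

View pics/c11.png

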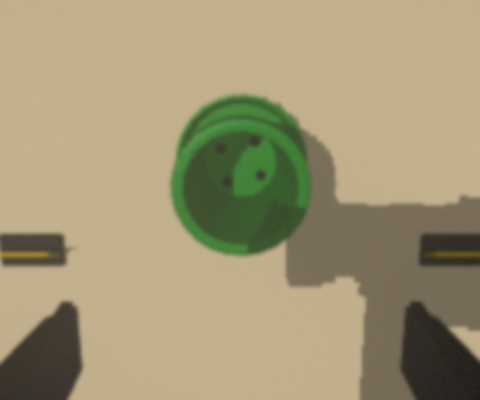

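The herb pot is centred on its saucer, with the rim at (320,173) as predicted. Now for a rim-wall grip on the azalea pot's +y side.

arm_command:
  delta_pos:
    - [0.06, -0.02, 0]
    - [0.17, -0.06, 0]
    - [0.3, -0.11, 0]
    - [0.42, -0.16, 0]
    - [0.54, -0.2, 0]
  delta_rot:
    - [0, 0, 0]
    - [0, 0, 0]
    - [0, 0, 0]
    - [0, 0, 0]
    - [0, 0, 0]
  claw: [0.2, 0.4, 0.6, 0.68, 0.68]

```text
t: 20.43
eef_pos: [574.7, -50.4, 305.8]
tcp_rot: [-3.141, 0.002, -0.0]
ft_force: [-0.4, -0.4, 0.7]
opening: 0.708
grip_force: 0.0
```

arm_command:
  delta_pos:
    - [0.12, -0.04, -0.08]
    - [0.23, -0.08, -0.18]
    - [0.31, -0.11, -0.28]
    - [0.36, -0.13, -0.36]
    - [0.368, -0.138, -0.42]
  delta_rot:
    - [0, 0, 0]
    - [0, 0, 0]
    - [0, 0, 0]
    - [0, 0, 0]
    - [0, 0, 0]
  claw: [0.68, 0.68, 0.68, 0.68, 0.68]

```text
t: 20.85
eef_pos: [666.2, -84.8, 197.6]
tcp_rot: [-3.141, 0.005, -0.001]
ft_force: [-0.2, 0.1, 0.5]
opening: 0.364
grip_force: 0.0
```

arm_command:
  delta_pos:
    - [0, 0, -0.06]
    - [0, 0, -0.13]
    - [0, 0, -0.19]
    - [0, 0, -0.22]
    - [0, 0, -0.22]
  delta_rot:
    - [0, 0, 0]
    - [0, 0, 0]
    - [0, 0, 0]
    - [0, 0, 0]
    - [0, 0, 0]
  claw: [0.68, 0.68, 0.68, 0.68, 0.68]

```text
t: 21.27
eef_pos: [664.5, -83.9, 144.5]
tcp_rot: [-3.141, 0.005, -0.0]
ft_force: [-0.7, 0.7, -1.1]
opening: 0.319
grip_force: 0.0
```

Run:
```python
from h import *
[read_camera('wrist') for i in range(2)]
cal=calibration('wrist'); im=snap('wrist','w12.png')
s=state(); print(s['t'],s['eef_pos'].round(1),s['opening'],s['ft_force'])
b=(100,20,540,260)
for c,z,r in(('blue',76,58),('terra',46,75)): print(c,circ('wrist',im,c,b,z,None,False,cal))
cv2.imwrite('pics/c12.png',im[:,:,::-1])
```

```text
21.4167 [665.8 -84.2 147.9] 0.3200392711736289 [-0.24795521  0.63651152  0.16575711]
blue (array([ 665.6, -137.5,   56.6]), 0.4)
terra (array([673.8, 119.1,  64.7]), 0.3)
```

View pics/c12.png

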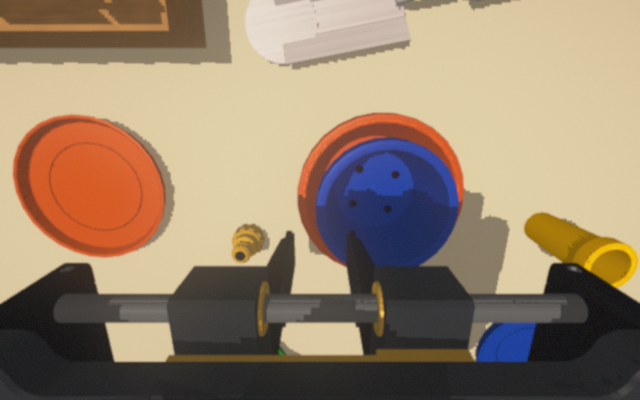

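The fingers straddle the azalea's left wall, as seen at (320,250), and the bowl rim is clear. Descending and gripping.

arm_command:
  delta_pos:
    - [0, 0, -0.08]
    - [0, 0, -0.18]
    - [0, 0, -0.27]
    - [0, 0, -0.34]
    - [0, 0, -0.366]
  delta_rot:
    - [0, 0, 0]
    - [0, 0, 0]
    - [0, 0, 0]
    - [0, 0, 0]
    - [0, 0, 0]
  claw: [0.68, 0.68, 0.68, 0.68, 0.68]

```text
t: 21.83
eef_pos: [665.0, -84.0, 54.3]
tcp_rot: [-3.141, 0.002, -0.0]
ft_force: [-1.5, -0.5, 0.3]
opening: 0.321
grip_force: 0.0
```

arm_command:
  delta_pos:
    - [0, 0, 0]
    - [0, 0, 0]
    - [0, 0, 0]
    - [0, 0, 0]
    - [0, 0, 0]
  delta_rot:
    - [0, 0, 0]
    - [0, 0, 0]
    - [0, 0, 0]
    - [0, 0, 0]
    - [0, 0, 0]
  claw: [0.7, 0.75, 0.8, 0.85, 0.9]

```text
t: 22.25
eef_pos: [666.1, -84.3, 57.1]
tcp_rot: [3.141, -0.002, -0.0]
ft_force: [0.7, -1.2, 0.8]
opening: 0.134
grip_force: 1.4
```

arm_command:
  delta_pos:
    - [0, 0, 0]
    - [0, 0, 0]
    - [0, 0, 0]
    - [0, 0, 0]
    - [0, 0, 0]
  delta_rot:
    - [0, 0, 0]
    - [0, 0, 0]
    - [0, 0, 0]
    - [0, 0, 0]
    - [0, 0, 0]
  claw: [1, 1, 1, 1, 1]

```text
t: 22.67
eef_pos: [666.2, -84.5, 57.2]
tcp_rot: [3.141, -0.002, -0.0]
ft_force: [-0.6, -0.7, 6.1]
opening: 0.118
grip_force: 28.3
```

arm_command:
  delta_pos:
    - [0, 0, 0.02]
    - [0, 0, 0.06]
    - [0, 0, 0.1]
    - [0, 0, 0.12]
    - [0, 0, 0.12]
  delta_rot:
    - [0, 0, 0]
    - [0, 0, 0]
    - [0, 0, 0]
    - [0, 0, 0]
    - [0, 0, 0]
  claw: [1, 1, 1, 1, 1]

```text
t: 23.08
eef_pos: [666.3, -84.2, 87.8]
tcp_rot: [3.141, -0.002, -0.0]
ft_force: [-0.8, 0.2, -2.2]
opening: 0.114
grip_force: 29.5
```

arm_command:
  delta_pos:
    - [0, 0, 0.06]
    - [0, 0, 0.16]
    - [0, 0, 0.28]
    - [0, 0, 0.36]
    - [0, 0, 0.4]
  delta_rot:
    - [0, 0, 0]
    - [0, 0, 0]
    - [0, 0, 0]
    - [0, 0, 0]
    - [0, 0, 0]
  claw: [1, 1, 1, 1, 1]

```text
t: 23.5
eef_pos: [666.3, -84.2, 188.8]
tcp_rot: [3.141, -0.003, -0.0]
ft_force: [1.0, 1.0, -2.2]
opening: 0.113
grip_force: 29.4
```

Run:
```python
from h import *
read_camera('wrist')
cal=calibration('wrist'); im=snap('wrist','w13.png'); a=snap('side','s13.png'); v=snap('scene','v13.png')
s=state(); print(s['t'],s['eef_pos'].round(1),s['opening'],s['ft_force'],s['moment'])
cv2.imwrite('pics/c13.png',np.hstack([cv2.resize(im[20:300,150:550,::-1],(400,280)),cv2.resize(v[100:275,120:370,::-1],(400,280))]))
b=(100,20,540,300)
z=s['eef_pos'][2]+20
print('held',circ('wrist',im,'blue',b,z,None,False,cal))
ab=circ('side',a,'blue',(180,20,340,200),z,None,.3); print(ab)
print('scene',circ('scene',v,'blue',(140,60,300,220),z,None,.3))
```

```text
23.7 [665.1 -84.  184.6] 0.1157051210391436 [-0.05186045  0.14666883 -2.56865991] [ 0.09683814  0.0391506  -0.02096338]
held (array([ 668.8, -134.9,   55.5]), 5.4)
(array([ 674.2, -186.7,   20.4]), 0.7)
scene (array([ 669.7, -134. ,   49.7]), 1.5)
```

View pics/c13.png

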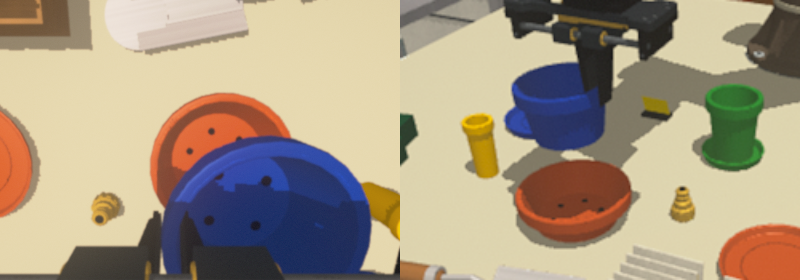

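The azalea pot hangs level and the bowl stayed put. I'll carry it around the look-alike pot (x first) to the blue saucer.

arm_command:
  delta_pos:
    - [-0.06, 0, 0.02]
    - [-0.16, 0, 0.05]
    - [-0.29, 0, 0.08]
    - [-0.43, -0.01, 0.1]
    - [-0.57, -0.03, 0.1]
  delta_rot:
    - [0, 0, 0]
    - [0, 0, 0]
    - [0, 0, 0]
    - [0, 0, 0]
    - [0, 0, 0]
  claw: [1, 1, 1, 1, 1]

```text
t: 24.12
eef_pos: [521.3, -91.1, 209.8]
tcp_rot: [-3.141, 0.002, 0.0]
ft_force: [0.1, -1.2, -1.0]
opening: 0.119
grip_force: 29.4
```

arm_command:
  delta_pos:
    - [-0.1, -0.06, 0]
    - [-0.18, -0.15, 0]
    - [-0.23, -0.26, 0]
    - [-0.25, -0.38, 0]
    - [-0.255, -0.5, 0]
  delta_rot:
    - [0, 0, 0]
    - [0, 0, 0]
    - [0, 0, 0]
    - [0, 0, 0]
    - [0, 0, 0]
  claw: [1, 1, 1, 1, 1]

```text
t: 24.53
eef_pos: [457.7, -217.3, 209.7]
tcp_rot: [-3.14, 0.002, -0.0]
ft_force: [0.4, 0.5, -2.4]
opening: 0.113
grip_force: 29.4
```

arm_command:
  delta_pos:
    - [0, -0.1, 0]
    - [0, -0.18, -0.04]
    - [0, -0.226, -0.12]
    - [0, -0.246, -0.2]
    - [0, -0.246, -0.28]
  delta_rot:
    - [0, 0, 0]
    - [0, 0, 0]
    - [0, 0, 0]
    - [0, 0, 0]
    - [0, 0, 0]
  claw: [1, 1, 1, 1, 1]

```text
t: 24.95
eef_pos: [458.6, -278.9, 138.5]
tcp_rot: [-3.14, 0.002, -0.002]
ft_force: [-0.2, 0.4, -1.9]
opening: 0.118
grip_force: 29.4
```

arm_command:
  delta_pos:
    - [0, 0, -0.07]
    - [0, 0, -0.13]
    - [0, 0, -0.17]
    - [0, 0, -0.19]
    - [0, 0, -0.19]
  delta_rot:
    - [0, 0, 0]
    - [0, 0, 0]
    - [0, 0, 0]
    - [0, 0, 0]
    - [0, 0, 0]
  claw: [1, 1, 1, 1, 1]

```text
t: 25.37
eef_pos: [458.8, -277.7, 91.9]
tcp_rot: [-3.14, 0.002, -0.0]
ft_force: [1.0, 0.8, -2.4]
opening: 0.113
grip_force: 29.4
```

Run:
```python
from h import *
[read_camera('wrist') for i in range(2)]
cal=calibration('wrist'); im=snap('wrist','w14.png'); a=snap('side','s14.png'); v=snap('scene','v14.png')
s=state(); print(s['t'],s['eef_pos'].round(1),s['opening'],s['ft_force'])
def g(x,w): return cv2.resize(x[:,:,::-1],w)
cv2.imwrite('pics/c14.png',np.hstack([g(im[100:300,240:520],(370,264)),g(v[110:220,150:300],(360,264))]))
```

```text
25.6167 [ 459.6 -278.3   94.1] 0.11410995370421098 [ 0.30461599  0.30480689 -1.68448443]
```

View pics/c14.png

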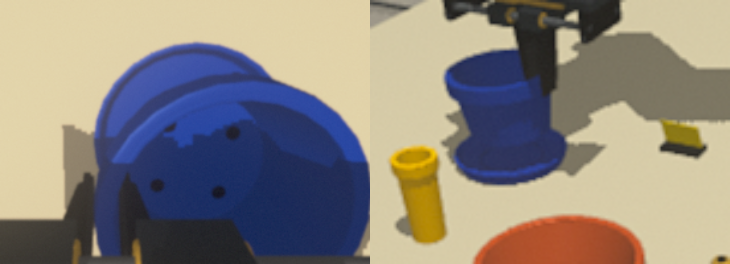

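The azalea pot hangs level over the blue saucer. I've used all my picture views, so checks are numeric from here. Lowering it.

arm_command:
  delta_pos:
    - [0, 0, -0.03]
    - [0, 0, -0.07]
    - [0, 0, -0.1]
    - [0, 0, -0.12]
    - [0, 0, -0.125]
  delta_rot:
    - [0, 0, 0]
    - [0, 0, 0]
    - [0, 0, 0]
    - [0, 0, 0]
    - [0, 0, 0]
  claw: [1, 1, 1, 1, 1]

```text
t: 26.03
eef_pos: [459.0, -277.8, 60.9]
tcp_rot: [-3.14, 0.002, -0.0]
ft_force: [-0.4, 0.4, 0.9]
opening: 0.113
grip_force: 29.7
```

arm_command:
  delta_pos:
    - [0, 0, 0]
    - [0, 0, -0.005]
    - [0, 0, -0.01]
    - [0, 0, -0.015]
    - [0, 0, -0.018]
  delta_rot:
    - [0, 0, 0]
    - [0, 0, 0]
    - [0, 0, 0]
    - [0, 0, 0]
    - [0, 0, 0]
  claw: [1, 1, 1, 1, 1]

```text
t: 26.45
eef_pos: [459.5, -278.0, 57.9]
tcp_rot: [3.141, -0.0, -0.0]
ft_force: [0.4, 4.3, 4.7]
opening: 0.115
grip_force: 30.8
```

arm_command:
  delta_pos:
    - [0, 0, -0.002]
    - [0, 0, -0.004]
    - [0, 0, -0.006]
    - [0, 0, -0.006]
    - [0, 0, -0.006]
  delta_rot:
    - [0, 0, 0]
    - [0, 0, 0]
    - [0, 0, 0]
    - [0, 0, 0]
    - [0, 0, 0]
  claw: [1, 1, 1, 1, 1]

```text
t: 26.87
eef_pos: [459.6, -278.0, 57.2]
tcp_rot: [3.141, -0.001, 0.0]
ft_force: [-0.9, 7.0, 14.3]
opening: 0.116
grip_force: 31.4
```

arm_command:
  delta_pos:
    - [0, 0, 0]
    - [0, 0, 0]
    - [0, 0, 0]
    - [0, 0, 0]
    - [0, 0, 0]
  delta_rot:
    - [0, 0, 0]
    - [0, 0, 0]
    - [0, 0, 0]
    - [0, 0, 0]
    - [0, 0, 0]
  claw: [0.88, 0.86, 0.82, 0.76, 0.7]

```text
t: 27.28
eef_pos: [459.3, -278.3, 56.1]
tcp_rot: [3.141, 0.0, -0.0]
ft_force: [-0.3, -0.8, 0.4]
opening: 0.258
grip_force: 0.0
```

arm_command:
  delta_pos:
    - [0, 0, 0]
    - [0, 0, 0]
    - [0, 0, 0]
    - [0, 0, 0.02]
    - [0, 0, 0.08]
  delta_rot:
    - [0, 0, 0]
    - [0, 0, 0]
    - [0, 0, 0]
    - [0, 0, 0]
    - [0, 0, 0]
  claw: [0.68, 0.68, 0.68, 0.68, 0.68]

```text
t: 27.7
eef_pos: [458.6, -277.6, 75.1]
tcp_rot: [-3.14, 0.002, -0.0]
ft_force: [0.1, -0.1, 0.5]
opening: 0.318
grip_force: 0.0
```

arm_command:
  delta_pos:
    - [0, 0, 0.12]
    - [0, 0, 0.26]
    - [0, 0, 0.4]
    - [0, 0, 0.54]
    - [0, 0, 0.66]
  delta_rot:
    - [0, 0, 0]
    - [0, 0, 0]
    - [0, 0, 0]
    - [0, 0, 0]
    - [0, 0, 0]
  claw: [0.68, 0.68, 0.68, 0.68, 0.68]

```text
t: 28.12
eef_pos: [459.3, -278.0, 244.0]
tcp_rot: [3.141, -0.001, -0.0]
ft_force: [-0.6, 0.1, 0.4]
opening: 0.32
grip_force: 0.0
```

arm_command:
  delta_pos:
    - [0, -0.04, 0.08]
    - [0, -0.12, 0.16]
    - [0, -0.18, 0.22]
    - [0, -0.21, 0.25]
    - [0, -0.214, 0.26]
  delta_rot:
    - [0, 0, 0]
    - [0, 0, 0]
    - [0, 0, 0]
    - [0, 0, 0]
    - [0, 0, 0]
  claw: [0.68, 0.68, 0.68, 0.68, 0.68]

```text
t: 28.53
eef_pos: [459.3, -332.7, 307.2]
tcp_rot: [3.14, -0.001, -0.001]
ft_force: [0.5, 0.3, 0.0]
opening: 0.32
grip_force: 0.0
```

Run:
```python
from h import *
[read_camera('wrist') for i in range(3)]
cal=calibration('wrist'); im=snap('wrist','w15.png'); v=snap('scene','v15.png'); a=snap('side','s15.png')
s=state(); print(s['t'],s['eef_pos'].round(1),s['opening'],s['ft_force'])
m=mask(im,'blue',(200,60,460,330)); ys,xs=np.nonzero(m); print(xs.min(),xs.max(),ys.min(),ys.max())
for p,r in (([459.3,-331.7,76],58),([459.3,-331.7,14],62)):
    t=np.linspace(0,6.283,73); q=np.array([proj('wrist',[p[0]+r*np.cos(i),p[1]+r*np.sin(i),p[2]],cal) for i in t]); print('exp',q.min(0),q.max(0))
# rim: lower part of the wrist blob = pot rim; upper = saucer
cs,_=cv2.findContours(m,0,cv2.CHAIN_APPROX_NONE); q=cv2.convexHull(max(cs,key=cv2.contourArea))[:,0].astype(float)
mid=ys.min()+.55*(ys.max()-ys.min())
for nm,sel,z,r in (('pot',q[:,1]>mid,76,58),('saucer',q[:,1]<ys.min()+.25*(ys.max()-ys.min()),14,60)):
    P=np.array([ray('wrist',*u,z,cal) for u in q[sel]])[:,:2]
    f=lambda p:np.hypot(*(P-p).T)-r
    o=least_squares(f,P.mean(0)); print(nm,o.x.round(1),np.abs(f(o.x)).max().round(1))
print('scene rim',circ('scene',v,'blue',(170,110,260,200),76,58,.3),'side',circ('side',a,'blue',(345,60,430,150),76,58,.3))
cs=circ('wrist',im,'terra',(0,0,640,300),46,None,False,cal); print(cs)
```

```text
28.8333 [ 459.2 -330.9  305.3] 0.3201104862898986 [-0.13207362  0.21878555  0.284886  ]
277 364 122 210
exp [275.54286806 122.24426717] [366.24140832 211.53232148]
exp [278.55153694 116.38440955] [363.15929181 200.34676934]
pot [ 461.3 -330.6] 1.7
saucer [ 454.6 -329.9] 2.1
scene rim (array([ 459.1, -328.1]), 1.2) side (array([ 454.5, -324.1]), 1.9)
(array([ 666. , -141.4,   76.3]), 0.5)
```

Run:
```python
from h import *
im=cv2.imread('pics/w15.png')
for x in (300,320,340): print(x,[tuple(int(k) for k in p) for p in im[110:132:1,x]])
print([tuple(int(k) for k in p) for p in im[165,268:285]],[tuple(int(k) for k in p) for p in im[165,355:372]])
```

```text
300 [(149, 184, 204), (149, 185, 204), (149, 184, 203), (151, 185, 205), (148, 184, 204), (149, 185, 205), (149, 183, 204), (149, 184, 204), (149, 184, 204), (147, 183, 202), (149, 183, 203), (150, 180, 197), (155, 160, 171), (162, 130, 129), (156, 103, 95), (135, 84, 74), (112, 72, 69), (105, 73, 69), (124, 78, 69), (152, 89, 76), (168, 101, 84), (170, 101, 83)]
320 [(150, 185, 204), (150, 185, 205), (148, 185, 203), (150, 185, 204), (149, 183, 203), (150, 183, 202), (151, 174, 191), (157, 147, 155), (154, 106, 101), (132, 80, 72), (107, 68, 66), (102, 66, 64), (113, 72, 67), (120, 73, 65), (136, 79, 68), (158, 89, 75), (164, 92, 76), (160, 89, 74), (155, 86, 71), (146, 81, 67), (124, 73, 66), (94, 63, 62)]
340 [(149, 184, 203), (150, 185, 205), (150, 185, 204), (150, 184, 203), (150, 184, 204), (148, 184, 203), (151, 185, 205), (149, 184, 204), (150, 185, 205), (148, 183, 203), (150, 178, 196), (149, 156, 168), (151, 119, 122), (145, 87, 80), (132, 76, 67), (114, 69, 66), (105, 67, 64), (101, 66, 64), (106, 67, 63), (129, 75, 66), (147, 81, 67), (154, 82, 68)]
[(151, 185, 205), (150, 185, 204), (148, 184, 204), (149, 185, 204), (149, 184, 204), (149, 184, 203), (150, 177, 195), (148, 150, 161), (154, 107, 105), (159, 91, 77), (158, 90, 75), (160, 90, 77), (151, 84, 73), (124, 75, 69), (97, 68, 67), (85, 62, 64), (88, 65, 66)] [(105, 60, 55), (105, 63, 57), (104, 59, 53), (117, 64, 55), (138, 73, 57), (156, 80, 61), (160, 80, 61), (151, 77, 61), (142, 76, 61), (127, 79, 73), (107, 99, 102), (96, 110, 122), (96, 115, 126), (96, 115, 126), (96, 115, 126), (96, 113, 125), (95, 115, 127)]
```

The saucer edge is at row 117 (expected 116.4) and the pot rim at columns 275.5–365 (expected 275.5–366). The azalea pot is therefore centred and flat. Next is the bowl, gripped slightly higher on its rim band.

arm_command:
  delta_pos:
    - [0.03, 0.04, 0]
    - [0.09, 0.11, 0]
    - [0.16, 0.2, 0]
    - [0.23, 0.29, 0]
    - [0.3, 0.38, 0]
  delta_rot:
    - [0, 0, 0]
    - [0, 0, 0]
    - [0, 0, 0]
    - [0, 0, 0]
    - [0, 0, 0]
  claw: [0.68, 0.68, 0.68, 0.68, 0.68]

```text
t: 29.25
eef_pos: [535.3, -234.5, 305.9]
tcp_rot: [-3.141, 0.0, -0.0]
ft_force: [0.3, -0.8, 0.2]
opening: 0.319
grip_force: 0.0
```

arm_command:
  delta_pos:
    - [0.06, 0.09, 0]
    - [0.12, 0.18, 0]
    - [0.18, 0.27, -0.02]
    - [0.24, 0.35, -0.06]
    - [0.3, 0.42, -0.1]
  delta_rot:
    - [0, 0, 0]
    - [0, 0, 0]
    - [0, 0, 0]
    - [0, 0, 0]
    - [0, 0, 0]
  claw: [0.68, 0.68, 0.68, 0.68, 0.68]

```text
t: 29.67
eef_pos: [610.2, -128.9, 280.9]
tcp_rot: [-3.142, -0.0, 0.001]
ft_force: [-0.6, 0.1, 0.4]
opening: 0.319
grip_force: 0.0
```

arm_command:
  delta_pos:
    - [0.07, 0.08, -0.1]
    - [0.14, 0.16, -0.22]
    - [0.19, 0.22, -0.34]
    - [0.22, 0.25, -0.43]
    - [0.226, 0.258, -0.484]
  delta_rot:
    - [0, 0, 0]
    - [0, 0, 0]
    - [0, 0, 0]
    - [0, 0, 0]
    - [0, 0, 0]
  claw: [0.68, 0.68, 0.68, 0.68, 0.68]

```text
t: 30.08
eef_pos: [665.8, -63.9, 156.5]
tcp_rot: [-3.141, 0.004, 0.002]
ft_force: [0.4, 0.3, -0.3]
opening: 0.319
grip_force: 0.0
```

Run:
```python
from h import *
[read_camera('wrist') for i in range(3)]
cal=calibration('wrist'); im=snap('wrist','w16.png')
s=state(); print(s['t'],s['eef_pos'].round(1),s['opening'],s['ft_force'])
for b in ((250,20,560,235),(0,20,220,290)): print(circ('wrist',im,'terra',b,46 if b[0] else 14,None,.55 if b[0] else False,cal), circ('wrist',im,'terra',b,46 if b[0] else 14,None,.3,cal))
```

```text
30.2833 [665.9 -66.5 160.5] 0.3205044927256584 [ 0.5059163   0.23128412 -0.19553097]
(array([ 666.2, -136.9,   73.8]), 0.3) (array([ 665.6, -136.6,   74.3]), 0.2)
(array([664.7, 144.4,  72.9]), 0.3) (array([663.1, 144.3,  74.2]), 0.2)
```

arm_command:
  delta_pos:
    - [0, 0.004, -0.07]
    - [0, 0.004, -0.16]
    - [0, 0.004, -0.26]
    - [0, 0.004, -0.34]
    - [0, 0.004, -0.38]
  delta_rot:
    - [0, 0, 0]
    - [0, 0, 0]
    - [0, 0, 0]
    - [0, 0, 0]
    - [0, 0, 0]
  claw: [0.68, 0.68, 0.68, 0.68, 0.68]

```text
t: 30.7
eef_pos: [665.4, -66.3, 64.5]
tcp_rot: [-3.142, 0.001, -0.001]
ft_force: [0.1, 0.1, -0.0]
opening: 0.317
grip_force: 0.0
```

arm_command:
  delta_pos:
    - [0, 0, -0.04]
    - [0, 0, -0.08]
    - [0, 0, -0.11]
    - [0, 0, -0.13]
    - [0, 0, -0.136]
  delta_rot:
    - [0, 0, 0]
    - [0, 0, 0]
    - [0, 0, 0]
    - [0, 0, 0]
    - [0, 0, 0]
  claw: [0.68, 0.68, 0.68, 0.68, 0.68]

```text
t: 31.12
eef_pos: [665.8, -66.1, 30.8]
tcp_rot: [3.142, 0.0, -0.0]
ft_force: [-0.2, 0.6, -0.3]
opening: 0.323
grip_force: 0.0
```

arm_command:
  delta_pos:
    - [0, 0, 0]
    - [0, 0, 0]
    - [0, 0, 0]
    - [0, 0, 0]
    - [0, 0, 0]
  delta_rot:
    - [0, 0, 0]
    - [0, 0, 0]
    - [0, 0, 0]
    - [0, 0, 0]
    - [0, 0, 0]
  claw: [0.7, 0.75, 0.8, 0.85, 0.9]

```text
t: 31.53
eef_pos: [666.0, -66.1, 31.6]
tcp_rot: [3.141, -0.0, -0.0]
ft_force: [-0.1, 1.1, 1.6]
opening: 0.144
grip_force: 27.6
```

arm_command:
  delta_pos:
    - [0, 0, 0]
    - [0, 0, 0]
    - [0, 0, 0]
    - [0, 0, 0]
    - [0, 0, 0]
  delta_rot:
    - [0, 0, 0]
    - [0, 0, 0]
    - [0, 0, 0]
    - [0, 0, 0]
    - [0, 0, 0]
  claw: [1, 1, 1, 1, 1]

```text
t: 31.95
eef_pos: [666.0, -66.1, 31.5]
tcp_rot: [3.141, -0.0, -0.0]
ft_force: [-0.7, -0.4, 4.7]
opening: 0.143
grip_force: 27.6
```

arm_command:
  delta_pos:
    - [0, 0, 0.02]
    - [0, 0, 0.06]
    - [0, 0, 0.12]
    - [0, 0, 0.18]
    - [0, 0, 0.22]
  delta_rot:
    - [0, 0, 0]
    - [0, 0, 0]
    - [0, 0, 0]
    - [0, 0, 0]
    - [0, 0, 0]
  claw: [1, 1, 1, 1, 1]

```text
t: 32.37
eef_pos: [666.2, -66.1, 87.9]
tcp_rot: [3.141, -0.001, -0.0]
ft_force: [0.9, 0.6, -1.9]
opening: 0.132
grip_force: 29.1
```

arm_command:
  delta_pos:
    - [0, 0, 0.06]
    - [0, 0, 0.12]
    - [0, 0, 0.18]
    - [0, 0, 0.22]
    - [0, 0, 0.24]
  delta_rot:
    - [0, 0, 0]
    - [0, 0, 0]
    - [0, 0, 0]
    - [0, 0, 0]
    - [0, 0, 0]
  claw: [1, 1, 1, 1, 1]

```text
t: 32.78
eef_pos: [666.2, -66.2, 147.8]
tcp_rot: [3.141, -0.002, -0.0]
ft_force: [0.4, 0.3, -1.7]
opening: 0.133
grip_force: 29.1
```

Run:
```python
from h import *
[read_camera('wrist') for i in range(2)]
cal=calibration('wrist'); im=snap('wrist','w17.png'); v=snap('scene','v17.png'); a=snap('side','s17.png')
s=state(); print(s['t'],s['eef_pos'].round(1),s['opening'],s['ft_force'],s['moment'])
z=s['eef_pos'][2]+15
print('wrist',circ('wrist',im,'terra',(250,20,600,300),z,75,.35,cal))
# full rim top edge: left/right sides in the scene view reveal tilt
for n,i,b in(('scene',v,(150,130,300,240)),('side',a,(220,60,340,180))):
    print(n,circ(n,i,'terra',b,z,75,.3))
    m=mask(i,'terra',b);ys,xs=np.nonzero(m);
    print([(int(x),int(ys[xs==x].min()),int(ys[xs==x].max())) for x in range(xs.min(),xs.max(),8)])
    t=np.linspace(0,6.283,181);q=np.array([proj(n,[665.7+75*np.cos(k),-137+75*np.sin(k),z]) for k in t])
    print('exp',[(x,round(q[np.abs(q[:,0]-x)<3][:,1].min())) for x in range(xs.min(),xs.max(),8) if (np.abs(q[:,0]-x)<3).any()])
```

```text
33.0333 [665.5 -66.  145.2] 0.13061608803145502 [-0.06945656 -0.13251357 -0.7909998 ] [0.13733187 0.03046292 0.00352453]
wrist (array([ 665.6, -128.2]), 2.0)
scene (array([ 686.8, -111.5]), 7.3)
[(185, 182, 185), (193, 172, 197), (201, 167, 201), (209, 164, 206), (217, 162, 207), (225, 160, 207), (233, 159, 205), (241, 159, 202), (249, 179, 198)]
exp [(185, 165), (193, 160), (201, 157), (209, 155), (217, 154), (225, 153), (233, 154), (241, 154), (249, 156)]
side (array([ 652.2, -100.9]), 1.8)
[(252, 116, 118), (260, 117, 125), (268, 130, 133), (276, 122, 136), (284, 96, 136), (292, 96, 136), (300, 97, 133), (308, 100, 125)]
exp [(252, 96), (260, 91), (268, 89), (276, 87), (284, 87), (292, 87), (300, 88), (308, 90)]
```

```bash
cat > tilt.py <<'E'
from h import *
def rim(th,x=665.7,y0=-66,zt=160,R=75):
    # outer rim circle, hinged at grip (y0, zt-8), tilted so far side (-y) drops by th deg
    t=np.linspace(0,6.283,361);c,s=np.cos(np.radians(th)),np.sin(np.radians(th))
    Y=-71+R*np.sin(t);Z=8.;return np.c_[x+R*np.cos(t),y0+Y*c+Z*s,(zt-8)+Y*s+Z*c]
def rep(fw,fs,cal,boxw,boxs,**k):
    for n,f,b,c in(('wrist',fw,boxw,cal),('scene',fs,boxs,None)):
        im=cv2.imread('pics/'+f)[:,:,::-1].copy();m=mask(im,'terra',b);ys,xs=np.nonzero(m)
        e=xs.max() if n=='wrist' else xs.min()
        print(n,'ext',e,ys[xs==e].mean(),'top',ys.min())
        for th in (0,4,8,12):
            q=np.array([proj(n,p,c) for p in rim(th,**k)]);i=q[:,0].argmax() if n=='wrist' else q[:,0].argmin()
            print(th,q[i].round(1),q[:,1].min().round(1))
E
python3 - <<'E'
from tilt import *
rep('w17.png','v17.png',calibration('wrist'),(250,20,600,380),(150,130,300,240))
E
```

```text
wrist ext 561 213.0 top 120
0 [592.4 230.5] 119.7
4 [576.  223.4] 119.1
8 [560.1 217.1] 118.6
12 [544.7 211.4] 118.0
scene ext 185 183.5 top 159
0 [181.8 175. ] 153.6
4 [183.  179.3] 156.5
8 [184.4 183.9] 159.1
12 [186.1 188.1] 161.4
```

The bowl hangs about 8° low on its far side, and both views agree. I'll level it with the tool while carrying it to its saucer, then check.

arm_command:
  delta_pos:
    - [0, 0.06, 0]
    - [0, 0.17, 0]
    - [0, 0.3, 0]
    - [0, 0.43, 0]
    - [0, 0.56, 0]
  delta_rot:
    - [-0.01, 0, 0]
    - [-0.03, 0, 0]
    - [-0.05, 0, 0]
    - [-0.07, 0, 0]
    - [-0.089, 0, 0]
  claw: [1, 1, 1, 1, 1]

```text
t: 33.45
eef_pos: [665.4, 75.1, 145.2]
tcp_rot: [3.0, 0.001, -0.001]
ft_force: [1.2, -0.5, -1.4]
opening: 0.134
grip_force: 29.1
```

arm_command:
  delta_pos:
    - [-0.002, 0.14, 0]
    - [-0.004, 0.28, 0]
    - [-0.006, 0.42, 0]
    - [-0.006, 0.52, 0]
    - [-0.006, 0.566, 0]
  delta_rot:
    - [0, 0, 0]
    - [0, 0, 0]
    - [0, 0, 0]
    - [0, 0, 0]
    - [0, 0, 0]
  claw: [1, 1, 1, 1, 1]

```text
t: 33.87
eef_pos: [663.6, 218.8, 145.0]
tcp_rot: [3.002, 0.001, 0.003]
ft_force: [-0.4, -0.3, -2.1]
opening: 0.13
grip_force: 29.1
```

Run:
```python
from tilt import *
[read_camera('wrist') for i in range(3)]
cal=calibration('wrist'); snap('wrist','w18.png'); snap('scene','v18.png');s=state(); print(s['t'],s['eef_pos'].round(1),s['tcp_rot'],s['opening'],s['ft_force'])
p=s['eef_pos']
rep('w18.png','v18.png',cal,(200,20,620,380),(280,160,420,330),x=p[0],y0=p[1],zt=p[2]+15)
for n,f in(('wrist','w18.png'),('scene','v18.png')):
    im=cv2.imread('pics/'+f)[:,:,::-1].copy();m=mask(im,'terra');ys,xs=np.nonzero(m);print(n,xs.min(),xs.max(),ys.min(),ys.max())
for th in (-4,):
    for n,c in(('wrist',cal),('scene',None)):
        q=np.array([proj(n,k,c) for k in rim(th,x=p[0],y0=p[1],zt=p[2]+15)]);i=q[:,0].argmax() if n=='wrist' else q[:,0].argmin();print(th,q[i],q[:,1].min())
# where saucer would extend
t=np.linspace(0,6.28,90)
q=np.array([proj('wrist',[664.3+73*np.cos(k),145.3+73*np.sin(k),14],cal) for k in t]);print('saucer',q.min(0),q.max(0))
```

```text
34.1167 [664.4 213.9 145.7] [ 3.00119689e+00  8.05652561e-04 -1.18801224e-03] 0.13254530488427885 [-0.27841288 -0.2202171  -1.8638055 ]
wrist ext 560 219.5 top 113
0 [568.7 215.4] 118.6
4 [553.  209.9] 118.1
8 [537.9 204.9] 117.6
12 [523.1 200.4] 117.1
scene ext 319 199.83333333333334 top 178
0 [316.7 198.2] 177.5
4 [317.2 203.1] 180.6
8 [318. 208.] 183.5
12 [319.1 212.8] 186.1
wrist 299 560 113 294
scene 319 404 178 238
-4 [584.83166339 221.58153006] 119.18688549089161
-4 [316.63598218 193.38100099] 174.08052835494286
saucer [298.38516439 112.25276519] [439.07714447 252.6560153 ]
```

The residual tilt is about 1°. Trimming it and lowering.

arm_command:
  delta_pos:
    - [0, 0, -0.05]
    - [0, 0, -0.13]
    - [0, 0, -0.22]
    - [0, 0, -0.3]
    - [0, 0, -0.36]
  delta_rot:
    - [-0.004, 0, 0]
    - [-0.008, 0, 0]
    - [-0.011, 0, 0]
    - [-0.011, 0, 0]
    - [-0.011, 0, 0]
  claw: [1, 1, 1, 1, 1]

```text
t: 34.53
eef_pos: [663.7, 213.7, 53.4]
tcp_rot: [2.984, 0.002, -0.002]
ft_force: [-1.0, -0.7, -2.0]
opening: 0.134
grip_force: 29.1
```

arm_command:
  delta_pos:
    - [0, 0, -0.02]
    - [0, 0, -0.04]
    - [0, 0, -0.052]
    - [0, 0, -0.06]
    - [0, 0, -0.064]
  delta_rot:
    - [0, 0, 0]
    - [0, 0, 0]
    - [0, 0, 0]
    - [0, 0, 0]
    - [0, 0, 0]
  claw: [1, 1, 1, 1, 1]

```text
t: 34.95
eef_pos: [664.7, 215.2, 40.6]
tcp_rot: [2.985, -0.001, -0.0]
ft_force: [0.4, 0.0, -0.9]
opening: 0.133
grip_force: 29.2
```

arm_command:
  delta_pos:
    - [0, 0, 0]
    - [0, 0, -0.003]
    - [0, 0, -0.006]
    - [0, 0, -0.009]
    - [0, 0, -0.01]
  delta_rot:
    - [0, 0, 0]
    - [0, 0, 0]
    - [0, 0, 0]
    - [0, 0, 0]
    - [0, 0, 0]
  claw: [1, 1, 1, 1, 1]

```text
t: 35.37
eef_pos: [664.4, 215.4, 37.7]
tcp_rot: [2.984, -0.0, -0.0]
ft_force: [-0.5, -1.0, -1.5]
opening: 0.129
grip_force: 29.2
```

arm_command:
  delta_pos:
    - [0, 0, -0.001]
    - [0, 0, -0.003]
    - [0, 0, -0.005]
    - [0, 0, -0.006]
    - [0, 0, -0.006]
  delta_rot:
    - [0, 0, 0]
    - [0, 0, 0]
    - [0, 0, 0]
    - [0, 0, 0]
    - [0, 0, 0]
  claw: [1, 1, 1, 1, 1]

```text
t: 35.78
eef_pos: [664.3, 215.3, 36.1]
tcp_rot: [2.984, 0.0, -0.0]
ft_force: [-0.2, 0.3, -0.7]
opening: 0.137
grip_force: 29.3
```

arm_command:
  delta_pos:
    - [0, 0, -0.002]
    - [0, 0, -0.003]
    - [0, 0, -0.004]
    - [0, 0, -0.005]
    - [0, 0, -0.005]
  delta_rot:
    - [0, 0, 0]
    - [0, 0, 0]
    - [0, 0, 0]
    - [0, 0, 0]
    - [0, 0, 0]
  claw: [1, 1, 1, 1, 1]

```text
t: 36.2
eef_pos: [664.4, 215.8, 35.7]
tcp_rot: [2.985, -0.001, -0.0]
ft_force: [-3.1, 2.4, 6.4]
opening: 0.133
grip_force: 30.1
```

arm_command:
  delta_pos:
    - [0, 0, -0.001]
    - [0, 0, -0.002]
    - [0, 0, -0.003]
    - [0, 0, -0.003]
    - [0, 0, -0.003]
  delta_rot:
    - [0, 0, 0]
    - [0, 0, 0]
    - [0, 0, 0]
    - [0, 0, 0]
    - [0, 0, 0]
  claw: [1, 1, 1, 1, 1]

```text
t: 36.62
eef_pos: [664.5, 216.0, 35.5]
tcp_rot: [2.985, -0.001, -0.0]
ft_force: [-3.6, 3.1, 10.3]
opening: 0.134
grip_force: 30.5
```

Contact. Opening slowly, rising, then straightening the tool above the bowl.

arm_command:
  delta_pos:
    - [0, 0, 0]
    - [0, 0, 0]
    - [0, 0, 0]
    - [0, 0, 0]
    - [0, 0, 0]
  delta_rot:
    - [0, 0, 0]
    - [0, 0, 0]
    - [0, 0, 0]
    - [0, 0, 0]
    - [0, 0, 0]
  claw: [0.86, 0.84, 0.8, 0.74, 0.68]

```text
t: 37.03
eef_pos: [664.4, 215.3, 34.0]
tcp_rot: [2.984, -0.0, -0.0]
ft_force: [-0.3, 0.2, -0.1]
opening: 0.278
grip_force: 0.0
```

arm_command:
  delta_pos:
    - [0, 0, 0]
    - [0, 0, 0]
    - [0, 0, 0.02]
    - [0, 0, 0.06]
    - [0, 0, 0.12]
  delta_rot:
    - [0, 0, 0]
    - [0, 0, 0]
    - [0, 0, 0]
    - [0, 0, 0]
    - [0, 0, 0]
  claw: [0.68, 0.68, 0.68, 0.68, 0.68]

```text
t: 37.45
eef_pos: [663.9, 215.2, 64.0]
tcp_rot: [2.984, 0.002, -0.0]
ft_force: [-0.2, -0.0, 0.2]
opening: 0.319
grip_force: 0.0
```

arm_command:
  delta_pos:
    - [0, 0, 0.1]
    - [0, 0, 0.22]
    - [0, 0, 0.36]
    - [0, 0, 0.5]
    - [0, 0, 0.64]
  delta_rot:
    - [0, 0, 0]
    - [0, 0, 0]
    - [0.03, 0, 0]
    - [0.07, 0, 0]
    - [0.1, 0, 0]
  claw: [0.68, 0.68, 0.68, 0.68, 0.68]

```text
t: 37.87
eef_pos: [664.1, 215.6, 227.1]
tcp_rot: [-3.138, -0.001, 0.001]
ft_force: [0.2, -0.7, 0.6]
opening: 0.318
grip_force: 0.0
```

arm_command:
  delta_pos:
    - [0, -0.04, 0.08]
    - [0, -0.12, 0.16]
    - [0, -0.2, 0.21]
    - [0, -0.26, 0.24]
    - [0, -0.28, 0.25]
  delta_rot:
    - [0, 0, 0]
    - [0, 0, 0]
    - [0, 0, 0]
    - [0, 0, 0]
    - [0, 0, 0]
  claw: [0.68, 0.68, 0.68, 0.68, 0.68]

```text
t: 38.28
eef_pos: [664.6, 143.5, 288.8]
tcp_rot: [3.142, -0.003, -0.002]
ft_force: [0.0, 0.1, -0.4]
opening: 0.319
grip_force: 0.0
```

Run:
```python
from h import *
[read_camera('wrist') for i in range(4)]
cal=calibration('wrist'); im=snap('wrist','w19.png'); v=snap('scene','v19.png'); a=snap('side','s19.png')
s=state(); print(s['t'],s['eef_pos'].round(1),s['tcp_rot'],s['ft_force'])
m=mask(im,'terra',(180,20,460,330));ys,xs=np.nonzero(m);print(xs.min(),xs.max(),ys.min(),ys.max())
t=np.linspace(0,6.28,181)
for z,r in((50,75),(14,74)):
    q=np.array([proj('wrist',[664.4+r*np.cos(k),145.4+r*np.sin(k),z],cal) for k in t]);print(z,q.min(0).round(1),q.max(0).round(1))
print([tuple(int(k) for k in p) for p in im[ys.min()-8:ys.min()+10,(xs.min()+xs.max())//2]])
print(circ('wrist',im,'terra',(180,20,460,330),50,None,False,cal))
print('scene',circ('scene',v,'terra',(290,200,420,310),50,75,.3),'side',circ('side',a,'terra',(180,170,300,285),50,75,.3))
h=lambda c,b,z,n,i:circ(n,i,c,b,z)
print('tall saucer+pot side rim',circ('side',a,'yellow',(270,250,380,380),126,30,.3),'scene',circ('scene',v,'yellow',(430,160,490,240),126,30,.3))
print('herb rim side',circ('side',a,'green',(320,130,410,240),102,43,.3),'scene',circ('scene',v,'green',(295,140,365,215),102,43,.3))
```

```text
38.6333 [664.1 146.3 285.7] [3.14146266e+00 1.48084533e-03 7.55955100e-04] [0.51195011 0.04798743 0.24893049]
264 377 109 220
50 [262.6 107.6] [378.3 221.5]
14 [267.8 107.7] [373.1 212. ]
[(197, 174, 141), (197, 175, 142), (197, 176, 140), (197, 175, 140), (196, 174, 140), (195, 173, 139), (188, 159, 127), (178, 126, 94), (189, 102, 66), (200, 100, 60), (201, 98, 56), (199, 96, 55), (189, 90, 48), (170, 82, 48), (138, 69, 41), (120, 64, 43), (114, 62, 42), (118, 64, 46)]
(array([664.9, 145.6,  73.6]), 0.3)
scene (array([666. , 146.8]), 0.7) side (array([660.6, 149.2]), 0.8)
tall saucer+pot side rim (array([428.8, 305.5]), 0.3) scene (array([430.2, 305.1]), 0.9)
herb rim side (array([433.4,   5.7]), 1.0) scene (array([438. ,   2.7]), 1.1)
```

Run:
```python
from h import *
for n,B in(('scene',{'terra':(290,200,420,300),'blue':(170,110,250,200),'green':(295,140,365,215),'yellow':(425,160,490,240)}),('side',{'terra':(180,150,300,285),'blue':(345,60,430,150),'green':(320,130,410,240),'yellow':(270,250,380,380)})):
    c0='v' if n=='scene' else 's'
    i0=cv2.imread(f'pics/{n}0.png')[:,:,::-1].copy();i1=cv2.imread(f'pics/{c0}19.png')[:,:,::-1].copy()
    for c,b in B.items():
        o=[]
        for i in(i0,i1):
            m=mask(i,c,b);ys,xs=np.nonzero(m);x0,x1=xs.min(),xs.max();y=ys.max();o.append((int(x0),int(x1),int(y),float(xs[ys>=y-1].mean().round(1))))
        print(n,c,'before/after xmin,xmax,ymax,xbottom',o)
    d=cv2.absdiff(i0,i1).max(2)
    for nm,p,r in(('conn',[610,-3,15],9),('tin',[622,319,22],13)):
        u,v=proj(n,p).astype(int);print(nm,(d[v-r:v+r,u-r:u+r]>40).mean().round(3))
```

```text
scene terra before/after xmin,xmax,ymax,xbottom [(319, 394, 291, 372.5), (319, 397, 291, 372.5)]
scene blue before/after xmin,xmax,ymax,xbottom [(186, 231, 186, 202.0), (184, 231, 186, 204.4)]
scene green before/after xmin,xmax,ymax,xbottom [(309, 346, 205, 328.2), (309, 346, 206, 328.5)]
scene yellow before/after xmin,xmax,ymax,xbottom [(438, 475, 231, 458.5), (438, 479, 231, 458.2)]
conn 0.559
tin 0.0
side terra before/after xmin,xmax,ymax,xbottom [(203, 275, 271, 234.9), (198, 275, 271, 234.8)]
side blue before/after xmin,xmax,ymax,xbottom [(363, 407, 139, 386.8), (366, 409, 119, 389.7)]
side green before/after xmin,xmax,ymax,xbottom [(344, 387, 231, 366.3), (344, 389, 231, 365.6)]
side yellow before/after xmin,xmax,ymax,xbottom [(302, 351, 371, 326.9), (302, 351, 371, 327.0)]
conn 0.407
tin 0.0
```

The saucers did not move. The connector patch differs, probably because of a shadow, so I'll check its position.

Run:
```python
from h import *
for n,c0,b in(('scene','v',(280,205,315,245)),('side','s',(275,175,310,210))):
    for f in(f'{n}0',f'{c0}10' if n=='side' else 'v13',f'{c0}19'):
        h=cv2.cvtColor(cv2.imread(f'pics/{f}.png'),cv2.COLOR_BGR2HSV)[b[1]:b[3],b[0]:b[2]]
        m=cv2.inRange(h,(8,110,40),(28,255,255));ys,xs=np.nonzero(m)
        print(f,len(xs),xs.min()+b[0],xs.max()+b[0],ys.min()+b[1],ys.max()+b[1],xs.mean().round(1),ys.mean().round(1))
```

```text
scene0 231 289 303 217 238 16.3 23.7
v13 230 289 303 217 238 16.3 23.7
v19 231 289 303 217 238 16.3 23.7
side0 191 285 299 184 202 16.9 19.3
s10 191 285 299 184 202 16.9 19.3
s19 187 286 299 184 202 17.0 19.4
```

The connector has not moved. All four pots are placed and the arm is clear, so I'm handing in.

```bash
python3 -c "
from cell import *
print(job_done())"
```

```text
the job is handed in; nothing more can be done
None
```

All four pots are upright and centred on the saucers of their own colours, as far as the camera measurements show; the saucers, hose connector and seed tin did not move, and the job was handed in at about 39 s (no verdict came back).

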